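Wind the cell carriage into the analyser with the hand crank

TASK

Take the loose hand crank off its grey stand, fit it fully down onto the square shaft on top of the silver cell loader, and wind it gently clockwise (seen from above) until the blue cell carriage is fully home at its end stop. The shaft may stand at any angle and the mechanism must never be forced, neither when fitting nor at the stop. Leave the crank seated on the shaft, let go of it, and leave the jar, wash bottle and mouse alone.

Things in the scene. Friction and masses are not known exactly. Their poses are not given: they have to be found in the camera images.
- crank_grip (a point): Loose steel crank, about 0.3 kg, parked on the grey stand. Square upright hub 30 x 30 mm, 60 mm tall; a square socket 15.5 mm wide, 25 mm deep opens at its underside. This point: hub axis, 46 mm above the underside; grip the flat +-y sides here. z up the hub, x along the arm to the knob. Arm: on the +x side, 16 mm wide, 28 to 36 mm above the hub's underside.
- crank_foot (a point): Centre of the underside of the crank's hub, at the mouth of the socket; axes as crank_grip.
- crank_knob (a point): Red knob of the crank: point on its axis, 80 mm from the hub's axis along x, 60.5 mm above the hub's underside. Cylinder 22 mm across, 40 mm tall (from 36.5 to 76.5 mm above the hub's underside). It spins freely on the arm about its vertical axis, so it can be held at a fixed gripper angle while led round in circles.
- stand: Fixed grey parking stand, 130 x 60 mm, 8 mm thick plate; origin on the bench below the parked hub, x along the parked arm. The hub stands on the plate, its socket loosely over a round post 18 mm tall, and the arm lies in a low fork 52 mm along x: lift the crank straight up 30 mm or more to free it.
- shaft_foot (a point): Foot of the vertical square steel shaft: on its axis, at the top of the round collar (44 mm across), 85 mm above the bench. The seated hub's underside rests on the collar here. Axes are those of the fixed housing, NOT of the square, whose angle is unknown. Turning it takes about 0.25 N m (about 3 N at the knob); clockwise winds the carriage home.
- shaft_tip (a point): Tip of the shaft, 23 mm above shaft_foot. Shaft: 14 mm square for 18 mm, then a round tapered tip 5 mm tall, 13.6 to 8 mm across. At a wrong angle the hub rests on the square's corners, 18 mm above the collar; pressed lightly (5 N) and turned, it drops once the squares agree within about 6 degrees (every quarter turn). Such rubbing does not turn the shaft.
- carriage (a joint): Travel of the blue cell carriage along its rails towards the barrel-shaped hood, in m: 0.042 is home at the end stop (a firm buffer: meet it slowly and stop by 15 N at the knob), it starts between 0 and 0.0042. One full clockwise turn of the shaft moves it 18.8 mm (3 mm per radian).
- carriage_top (a point): Top centre of the blue carriage with its glass cell, 56 x 60 x 32 mm, beside the shaft on the loader; it stays below the sweep of the crank arm.
- winder: The fixed silver cell loader: a box 250 x 270 mm, 70 mm high, origin on the bench straight below the shaft's axis, x and y along its edges (box from -100 to 150 mm in x, -110 to 160 mm in y). A barrel-topped hood 137 mm high stands on the +y side from y = 160 to 270 mm. The carriage moves in +y.
- crank: The whole crank with its knob; origin and axes as crank_foot.
- jar: Bystander: amber jar with white cap, 44 mm across, 60 mm tall; origin at the centre of its underside.
- washbottle: Bystander: white bottle with red cap, 60 mm across, 150 mm tall; origin at the centre of its underside.
- mouse: Bystander: grey computer mouse 100 x 60 x 26 mm; origin at the centre of its underside.

How it is judged:
By the outcome, as a careful person would: the job done as asked, in the order asked, and still so for the second after the job is handed in, with the robot touching nothing.
It also fails if it takes over 72 s, if anything falls off the work surface, if the arm or the gripper's body presses on something with over 40 N, if the wrist force passes 120 N, or if a joint passes its speed limit or range.

ROBOT

A 6-joint arm with a two-finger parallel gripper is mounted at the origin on the work surface. World frame = base frame: x ahead of the robot, y to its left, z up, the work surface at z = 0. Lengths are in m, angles in degrees, forces in N, time in s.
With the tool pointing down it reaches from about 0.4 to 0.825 m from the base axis. Payload 7 kg.
Tool frame: the origin (TCP) lies midway between the tips of the shut fingers; the grasp point (between the pads) lies 19 mm behind it; z points along the fingers, y is the line along which they close (so a half turn about z gives the same grasp; the last joint's range is limited). The gripper opens to 88 mm and grips with 3 to 60 N. Pads are 19 mm wide; open, the fingers measure 130 mm over their backs; the gripper's body (78 mm by 193 mm) begins 47 mm behind the grasp point.
Start: joints at [-57.405, 20.546, 0.682, 0, -70.136, -16.507], TCP at [0.187, -0.649, 0.191] pointing down, gripper open.
Joint ranges: [-176.03, 176.03], [-82.01, 121.73], [-58.28, 71.71], [-173.87, 95.51], [-174.79, -0.11], [-173.66, 173.66]. Speed limits (degrees/s): [136.94, 136.94, 172.46, 180, 180, 180].

INTERFACE

Orientations are given as [roll, pitch, yaw] about the fixed x, y, z axes, in that order (R = Rz(yaw) Ry(pitch) Rx(roll)).
In Python, from plant import r gives the robot as it stands. The module is installed in compiled form; this text tells all that it offers.
- The arm moves only by the tool play_rows, never from a script. Its argument "rows" is a list of rows, each an object with "slide": the shift along the tool's x, y, z as a fraction of full scale, a list of three; "delta_rot": the turn, a rotation vector about the tool's x, y, z as a fraction of full scale, a list of three; "fingers": the opening, from -1 (shut) to 1 (fully open). In form: [{"slide": [x, y, z], "delta_rot": [rx, ry, rz], "fingers": fingers}, ...]. A call has 1 to 8 rows; each row shifts and turns the commanded pose from where the row before left it, along the tool's axes as they then stand; what a row does not reach is not made up. Full scale, the value 1, is 0.15 m for a shift and 0.08 rad for a turn. A row lasts 1/8 s, in which the tool goes at most 62.5 mm and 10.7 degrees, less where a joint would pass 70% of its speed; a pose out of reach is approached as far as the arm can. A call with a number of a shift or a turn outside -1 to 1 is refused whole. A call with a gripper value outside its range is refused whole. The fingers move at their own pace and stop on an object; "squeeze" is the grip in N (left out, the last holds). Time passes only in rows, so rows that do not move let the fingers close. It gives the time, the measured TCP pose, the force, the opening and the grip force at its end, in the units of the state.
- r.get_state(): the state, without advancing time (a new reading comes with each control period).
- r.capture(name): name is "scene" or "top" or "wrist"; returns a dict with "image" (400x640x3 uint8, blue, green, red), "fx", "fy", "cx", "cy" (pixels), "R" (3x3) and "t" (3): a world point X has camera coordinates R X + t; the wrist camera has in their place "T_tool_cam" (4x4, takes a point from camera to tool coordinates, whose origin is the TCP and whose axes are the flange's). Camera axes: x right, y down, z forward; pixel columns grow to the right and rows downward; lengths in m; the calibration is good to about 2 mm. A picture is of the moment at which its call begins: read the wrist's pose just before it. There is no depth.
- r.close_job(): hands the job in; it is judged then, once.
The state is a dict: "time_s": time; "joints": joint angles; "qd": joint speeds; "joint_torque": joint torques, N m; "tcp_pos": TCP position; "eef_rot": TCP orientation; "contact_force": force on the tool from outside, world axes, zero at the start; "moment": the same for the moment, N m; "gripper_width": finger opening in m; "gripper_force": force on a finger pad.
Only numpy, scipy, OpenCV 4.12 (cv2) and the standard library are available. Lean on these libraries where they do the work, as an engineer would, in place of code of your own. Each camera call takes 0.05 s, during which the arm holds its last target. There are 200 camera calls.

## Working session

There is one attempt and no reset: what is moved stays moved. The work goes in short steps, Python scripts to look and compute and a tool call to move; the robot and the scene stay as the last step left them, time stands still between calls to the robot, and variables do not carry over. Pictures are saved under pics/ and viewed, at most 10 in all, crops included, and the job is handed in when it is done.

Besides the shell and the picture viewer there is one more tool, called after "Call:" by a JSON object that holds its "method" and its "body". play_rows: Moves the arm, as the interface text tells. Shift numbers are shares of 0.15 m and turn numbers shares of 0.08 rad, none past 1 either way. Its arguments: {"type":"object","properties":{"rows":{"type":"array"},"squeeze":{"type":"number"}},"required":["rows"]}

```bash
mkdir -p pics
cat > h.py <<'E'
import numpy as np, cv2, json
from plant import r
def cap(n,f):
    s=r.get_state(); c=r.capture(n); cv2.imwrite('pics/%s.png'%f,c['image'])
    d={k:np.array(v).tolist() for k,v in c.items() if k!='image'}
    d['tcp']=list(map(float,s['tcp_pos'])); d['rot']=list(map(float,s['eef_rot']))
    json.dump(d,open('pics/%s.json'%f,'w')); return c['image']
def px2w(f,u,v,z):
    d=json.load(open('pics/%s.json'%f)); ray=np.array([(u-d['cx'])/d['fx'],(v-d['cy'])/d['fy'],1])
    if 'T_tool_cam' in d:
        from scipy.spatial.transform import Rotation as Ro
        T=np.array(d['T_tool_cam']); R=Ro.from_euler('xyz',d['rot'],degrees=True).as_matrix()
        o=R@T[:3,3]+d['tcp']; w=R@T[:3,:3]@ray
    else:
        R=np.array(d['R']); o=-R.T@np.array(d['t']); w=R.T@ray
    return o+w*(z-o[2])/w[2]
def w2px(f,X):
    d=json.load(open('pics/%s.json'%f)); p=np.array(d['R'])@X+np.array(d['t'])
    return d['fx']*p[0]/p[2]+d['cx'],d['fy']*p[1]/p[2]+d['cy']
E
python3 - <<'E'
from h import *
cap('top','top1'); cap('scene','sc1'); cap('wrist','wr1')
for f in('top1','sc1','wr1'): print(open('pics/%s.json'%f).read())
print(r.get_state())
E
```

```text
{"fx": 440.2957713238363, "fy": 440.2957713238363, "cx": 321.22979013728224, "cy": 198.1339246491518, "R": [[0.0016428449754259237, -0.9999731250757066, 0.007144941337223423], [-0.9896308605509004, -0.0026519637673996133, -0.1436096338462739], [0.14362472247378297, -0.0068349260787550145, -0.9896086210617948]], "t": [-0.10260152673172387, 0.5647831552555718, 1.0261587708884432], "tcp": [0.1868974353241873, -0.6480376641942512, 0.19022703440909708], "rot": [179.90550108137896, -0.006297712712357663, -163.91711930034555]}
{"fx": 480.9780876823356, "fy": 480.9780876823356, "cx": 317.6534467555546, "cy": 198.9280438106422, "R": [[-0.3633472096196198, 0.9315775295685177, -0.011921059711837058], [0.617416380687812, 0.23119184085386257, -0.7518958342622764], [-0.697693212035203, -0.28055951084506003, -0.6591741368973616]], "t": [0.30899731303758055, -0.23767688244070226, 1.663342631020109], "tcp": [0.18689727628463593, -0.6480399079959714, 0.1902383866217689], "rot": [179.90529740246896, -0.008051422727957959, -163.9152917330456]}
{"fx": 291.060008691229, "fy": 291.060008691229, "cx": 320.2
[... 482 characters left out ...]
203533]}
{'time_s': 0.15, 'joints': array([-5.74047142e+01,  2.05831768e+01,  6.44119456e-01, -1.46872758e-02,
       -7.01380706e+01, -1.65074061e+01]), 'qd': array([-0.05025871, -0.08692251,  0.17525924,  0.05628379, -0.02991299,
        0.09088825]), 'joint_torque': array([-7.61857646e-04, -5.83277392e+01,  2.93290007e+01,  7.00119674e+00,
        8.74608726e-03, -1.22060701e-04]), 'tcp_pos': array([ 0.18689245, -0.64814488,  0.19041163]), 'eef_rot': array([ 1.79922127e+02, -8.67746005e-03, -1.63917114e+02]), 'contact_force': array([-0.10592934,  0.09763781, -0.04789217]), 'moment': array([-0.00332762,  0.02292951, -0.00598296]), 'gripper_force': 0.0, 'gripper_width': 0.08760506245875449}
```

View pics/top1.png

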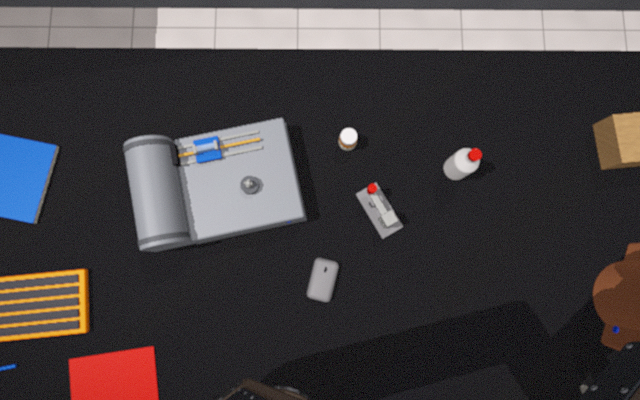

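View pics/sc1.png

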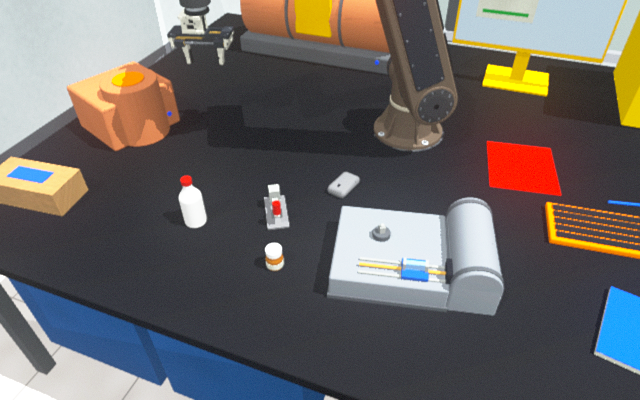

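The top picture shows the stand around (379,210) with the red knob at (372,188) and the hub at about (390,217). The shaft is at (250,184), the carriage at (207,149) and the hood on the left. I'll enlarge both areas next.

Run:
```python
from h import *
a=cv2.imread('pics/top1.png'); b=cv2.imread('pics/sc1.png')
f=lambda i,x,y:cv2.resize(i[y:y+60,x:x+80],(400,300),interpolation=cv2.INTER_CUBIC)
cv2.imwrite('pics/c1.png',np.vstack([np.hstack([f(a,340,180),f(a,210,150)]),np.hstack([f(b,240,175),f(b,340,205)])]))
```

```text
(no output)
```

View pics/c1.png

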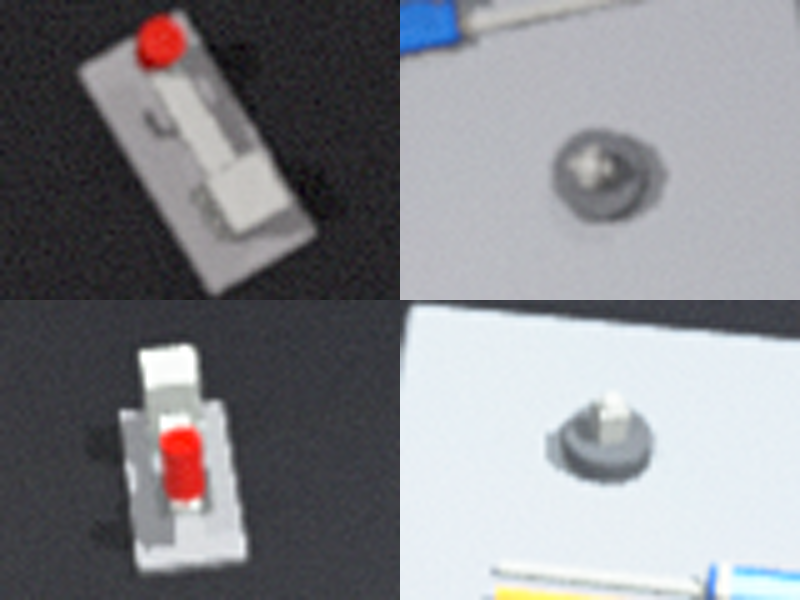

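Run:
```python
from h import *
P=lambda *a:print(a,np.round(px2w(*a),4))
P('top1',372.4,188,.0845);P('sc1',276,201.4,.0845)
P('top1',389.8,218,.068);P('sc1',273.8,188,.068)
P('top1',248,182,.108);P('sc1',383,224,.108);P('top1',250,185,.085);P('sc1',381.3,232.5,.085)
for f,s in(('top1',[(356,194),(377,182.3),(403.3,226.5),(382.7,238.7)]),):
  for q in s:P(f,*q,.008)
P('top1',193,241,.07);P('top1',305,220,.07);P('top1',284,119,.07)
```

```text
('top1', 372.4, 188, 0.0845) [ 0.5829 -0.2205  0.0845]
('sc1', 276, 201.4, 0.0845) [ 0.5813 -0.2214  0.0845]
('top1', 389.8, 218, 0.068) [ 0.5144 -0.2624  0.068 ]
('sc1', 273.8, 188, 0.068) [ 0.5161 -0.2598  0.068 ]
('top1', 248, 182, 0.108) [0.592  0.0661 0.108 ]
('sc1', 383, 224, 0.108) [0.5888 0.0688 0.108 ]
('top1', 250, 185, 0.085) [0.5891 0.065  0.085 ]
('sc1', 381.3, 232.5, 0.085) [0.5955 0.0682 0.085 ]
('top1', 356, 194, 0.008) [ 0.5805 -0.1887  0.008 ]
('top1', 377, 182.3, 0.008) [ 0.6104 -0.2418  0.008 ]
('top1', 403.3, 226.5, 0.008) [ 0.4993 -0.3053  0.008 ]
('top1', 382.7, 238.7, 0.008) [ 0.469  -0.2536  0.008 ]
('top1', 193, 241, 0.07) [0.4595 0.1962 0.07  ]
('top1', 305, 220, 0.07) [ 0.509  -0.0633  0.07  ]
('top1', 284, 119, 0.07) [ 0.754  -0.0108  0.07  ]
```

Call:
{"method": "play_rows", "body": {"rows": [{"slide": [-0.28, 0.274, 0], "delta_rot": [0, 0, 0], "fingers": 1}, {"slide": [-0.28, 0.274, 0], "delta_rot": [0, 0, 0], "fingers": 1}, {"slide": [-0.28, 0.274, 0], "delta_rot": [0, 0, 0], "fingers": 1}, {"slide": [-0.28, 0.274, 0], "delta_rot": [0, 0, 0], "fingers": 1}, {"slide": [-0.28, 0.274, 0], "delta_rot": [0, 0, 0], "fingers": 1}, {"slide": [-0.28, 0.274, 0], "delta_rot": [0, 0, 0], "fingers": 1}, {"slide": [-0.28, 0.274, 0], "delta_rot": [0, 0, 0], "fingers": 1}, {"slide": [-0.28, 0.274, 0], "delta_rot": [0, 0, 0], "fingers": 1}]}}

```text
time_s: 1.15
tcp_pos: [0.4193, -0.2377, 0.1913]
eef_rot: [-180.0, 0.0, -163.9]
contact_force: [1.1, 0.5, 0.5]
gripper_width: 0.0875
gripper_force: 0.0
```

Call:
{"method": "play_rows", "body": {"rows": [{"slide": [-0.28, 0.274, 0], "delta_rot": [0, 0, 0], "fingers": 1}, {"slide": [-0.28, 0.274, 0], "delta_rot": [0, 0, 0], "fingers": 1}, {"slide": [-0.28, 0.274, 0], "delta_rot": [0, 0, 0], "fingers": 1}, {"slide": [-0.28, 0.274, 0], "delta_rot": [0, 0, 0], "fingers": 1}, {"slide": [-0.28, 0.274, 0.1], "delta_rot": [0, 0, 0], "fingers": 1}, {"slide": [-0.26, 0.27, 0.1], "delta_rot": [0, 0, 0], "fingers": 1}, {"slide": [0, 0, 0], "delta_rot": [0, 0, 0], "fingers": 1}, {"slide": [0, 0, 0], "delta_rot": [0, 0, 0], "fingers": 1}]}}

```text
time_s: 2.15
tcp_pos: [0.5894, 0.0659, 0.1607]
eef_rot: [-180.0, -0.1, -163.9]
contact_force: [-0.4, 0.0, -0.1]
gripper_width: 0.0884
gripper_force: 0.0
```

```bash
cat >> h.py <<'E'
def need(x,y,z,yaw):
    from scipy.spatial.transform import Rotation as Ro
    s=r.get_state(); R=Ro.from_euler('xyz',s['eef_rot'],degrees=True)
    d=R.inv().apply(np.array([x,y,z])-s['tcp_pos']); q=(R.inv()*Ro.from_euler('xyz',[180,0,yaw],degrees=True)).as_rotvec()
    print('slide units',np.round(d/.15,3),'rot units',np.round(q/.08,3))
def st():
    s=r.get_state(); print(round(s['time_s'],2),np.round(s['tcp_pos'],4),np.round(s['eef_rot'],2),'F',np.round(s['contact_force'],1),'M',np.round(s['moment'],2),s['gripper_width'],s['gripper_force'],'j',np.round(s['joints'],1))
E
python3 - <<'E'
from h import *
st(); i=cap('wrist','wr2')
cv2.imwrite('pics/wr2c.png',np.hstack([cv2.resize(i,(400,250)),cv2.resize(i[180:260,270:370],(400,320),interpolation=cv2.INTER_CUBIC)[:250]]))
cv2.imwrite('pics/wr2b.png',cv2.resize(i,(800,500)))
E
```

```text
2.15 [0.5894 0.0659 0.1607] [-1.7999e+02 -7.0000e-02 -1.6387e+02] F [-0.4  0.  -0.1] M [-0.03 -0.01 -0.02] 0.08835364194616799 0.0 j [ 25.2  14.2 -12.5   0.  -63.4 -99.1]
```

View pics/wr2b.png

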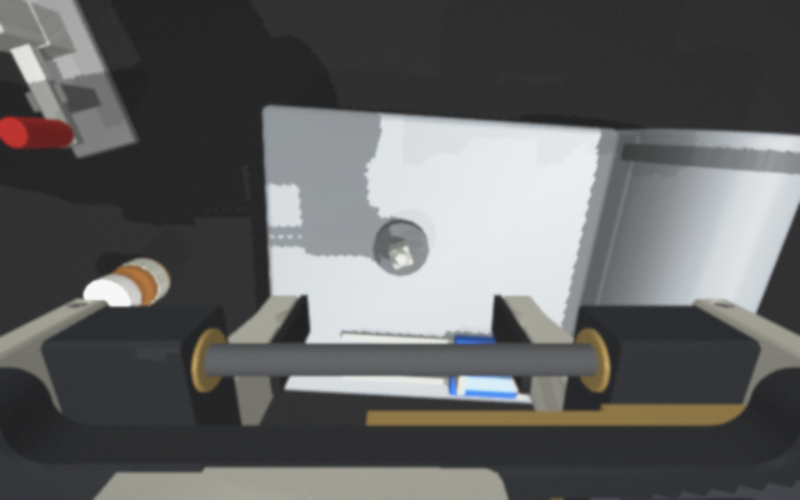

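Run:
```python
from h import *
i=cv2.imread('pics/wr2.png')
cv2.imwrite('pics/c2.png',cv2.resize(i[175:225,290:350],(720,600),interpolation=cv2.INTER_CUBIC))
```

```text
(no output)
```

View pics/c2.png

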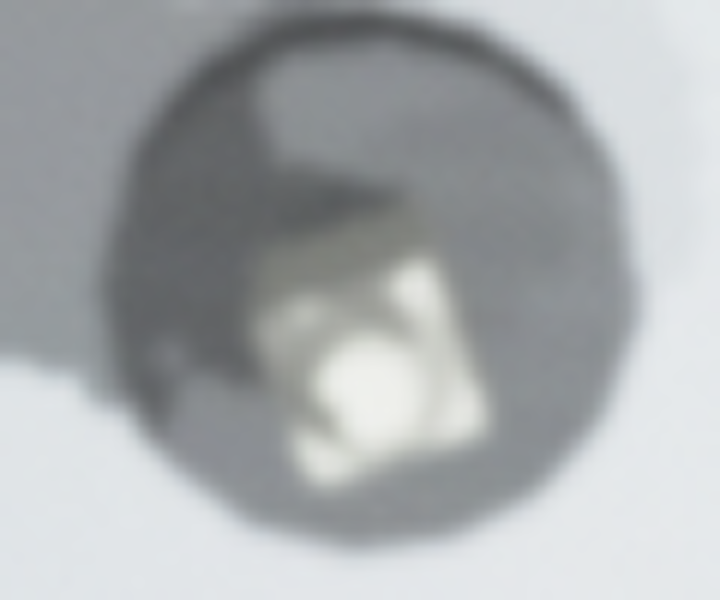

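The crop shows the square's upper corners at about (262,310), (430,255), (490,425) and (318,490). The tip is at (370,390) and the collar centre near (370,288).

Run:
```python
from h import *
p=lambda u,v,z:px2w('wr2',290+(u+.5)/12-.5,175+(v+.5)/12-.5,z)
C=np.array([p(*c,.103) for c in[(262,310),(430,255),(490,425),(318,490)]])
print(C,C.mean(0))
for k in range(4):
  d=C[(k+1)%4]-C[k]; print(np.hypot(*d[:2]),np.degrees(np.arctan2(d[1],d[0]))%90)
print(p(370,390,.108),p(370,288,.085))
# hub/knob in wr2
for u,v,z in((58,132,.0845),(20,20,.068)): print(px2w('wr2',u/1.25,v/1.25,z))
need(0.515,-0.261,.16,-149.7)
```

```text
[[0.59048302 0.05714348 0.103     ]
 [0.582775   0.06812461 0.103     ]
 [0.59449626 0.0763858  0.103     ]
 [0.60325332 0.06520592 0.103     ]] [0.5927519  0.06671495 0.103     ]
0.01341635735880925 35.06629367880734
0.014339984815333232 35.17635393595177
0.01420126109577479 38.07115506871333
0.015102432466963675 32.26598190479015
[0.59272055 0.06629991 0.108     ] [0.59181006 0.06607848 0.085     ]
[ 0.57695815 -0.19058153  0.0845    ]
[ 0.5118135  -0.23076267  0.068     ]
slide units [ 1.079 -1.953  0.009] rot units [-1.000e-03 -6.000e-03 -3.102e+00]
```

Call:
{"method": "play_rows", "body": {"rows": [{"slide": [0.18, -0.325, 0], "delta_rot": [0, 0, 0], "fingers": 1}, {"slide": [0.18, -0.325, 0], "delta_rot": [0, 0, 0], "fingers": 1}, {"slide": [0.18, -0.325, 0], "delta_rot": [0, 0, 0], "fingers": 1}, {"slide": [0.18, -0.325, 0], "delta_rot": [0, 0, 0], "fingers": 1}, {"slide": [0.18, -0.325, 0], "delta_rot": [0, 0, 0], "fingers": 1}, {"slide": [0.18, -0.325, 0], "delta_rot": [0, 0, 0], "fingers": 1}, {"slide": [0, 0, 0], "delta_rot": [0, 0, -0.8], "fingers": 1}, {"slide": [0, 0, 0], "delta_rot": [0, 0, -0.8], "fingers": 1}]}}

```text
time_s: 3.2
tcp_pos: [0.5138, -0.2621, 0.162]
eef_rot: [-180.0, 0.1, -156.7]
contact_force: [-0.2, 0.0, -0.6]
gripper_width: 0.0872
gripper_force: 0.0
```

Call:
{"method": "play_rows", "body": {"rows": [{"slide": [0, 0, 0], "delta_rot": [0, 0, -0.8], "fingers": 1}, {"slide": [0, 0, 0], "delta_rot": [0, 0, -0.7], "fingers": 1}, {"slide": [0, 0, 0], "delta_rot": [0, 0, 0], "fingers": 1}]}}

```text
time_s: 3.58
tcp_pos: [0.5145, -0.2609, 0.162]
eef_rot: [-180.0, 0.1, -149.8]
contact_force: [-0.4, 0.3, 0.4]
gripper_width: 0.0875
gripper_force: 0.0
```

Run:
```python
from h import *
st(); i=cap('wrist','wr3')
cv2.imwrite('pics/c3.png',cv2.resize(i[110:310,220:420],(600,600),interpolation=cv2.INTER_CUBIC))
```

```text
3.58 [ 0.5145 -0.2609  0.162 ] [-1.7996e+02  6.0000e-02 -1.4981e+02] F [-0.4  0.3  0.4] M [0.03 0.08 0.01] 0.08753083551805403 0.0 j [ -7.5  12.5 -14.5  -0.  -62.9 -52.3]
```

View pics/c3.png

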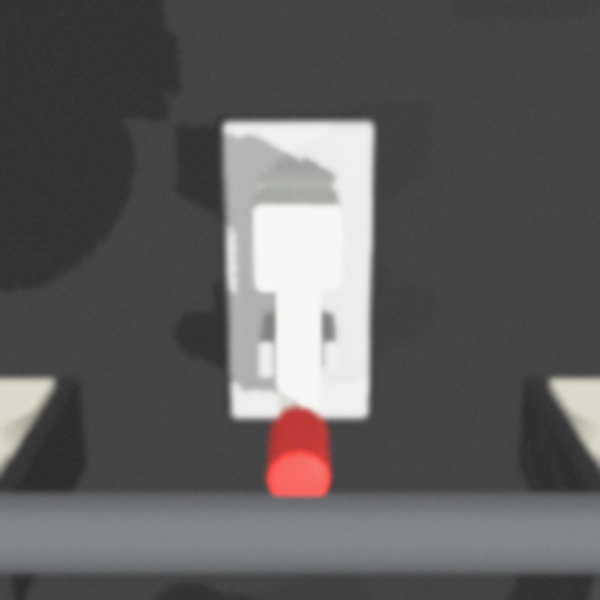

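The hub's top face spans (253..342, 205..292), centred at (297.5,248.5). The knob's top is at (299,474), in line with the tool.

Run:
```python
from h import *
p=lambda u,v,z:px2w('wr3',220+(u+.5)/3-.5,110+(v+.5)/3-.5,z)
h=p(297.5,248.5,.068);k=p(299,474,.0845);d=k-h
print(h,k,np.hypot(*d[:2]),np.degrees(np.arctan2(d[1],d[0])))
a,b=p(253,248,.068),p(342,248,.068);print(np.hypot(*(a-b)[:2]))
need(h[0],h[1],.035,-149.7)
```

```text
[ 0.51687752 -0.26201323  0.068     ] [ 0.58389225 -0.22234385  0.0845    ] 0.07787575247082244 30.623419051444866
0.030571888788026857
slide units [-0.008 -0.014  0.846] rot units [-0.009  0.011 -0.032]
```

Call:
{"method": "play_rows", "body": {"rows": [{"slide": [-0.006, -0.01, 0.25], "delta_rot": [0, 0, -0.03], "fingers": 1}, {"slide": [0, 0, 0.25], "delta_rot": [0, 0, 0], "fingers": 1}, {"slide": [0, 0, 0.2], "delta_rot": [0, 0, 0], "fingers": 1}, {"slide": [0, 0, 0.145], "delta_rot": [0, 0, 0], "fingers": 1}, {"slide": [0, 0, 0], "delta_rot": [0, 0, 0], "fingers": 1}], "squeeze": 15}}

```text
time_s: 4.25
tcp_pos: [0.5152, -0.261, 0.0331]
eef_rot: [179.9, -0.1, -149.7]
contact_force: [0.1, 0.4, -0.3]
gripper_width: 0.0879
gripper_force: 0.0
```

Call:
{"method": "play_rows", "body": {"rows": [{"slide": [0, 0, 0], "delta_rot": [0, 0, 0], "fingers": -1}, {"slide": [0, 0, 0], "delta_rot": [0, 0, 0], "fingers": -1}, {"slide": [0, 0, 0], "delta_rot": [0, 0, 0], "fingers": -1}, {"slide": [0, 0, 0], "delta_rot": [0, 0, 0], "fingers": -1}, {"slide": [0, 0, 0], "delta_rot": [0, 0, 0], "fingers": -1}, {"slide": [0, 0, 0], "delta_rot": [0, 0, 0], "fingers": -1}]}}

```text
time_s: 5.0
tcp_pos: [0.5168, -0.2609, 0.0344]
eef_rot: [-180.0, -0.0, -149.6]
contact_force: [-0.3, 0.9, -0.3]
gripper_width: 0.033
gripper_force: 0.0
```

```bash
python3 -c "
from h import *
st()"
```

```text
5.0 [ 0.5168 -0.2609  0.0344] [-180.     -0.   -149.56] F [-0.3  0.9 -0.3] M [ 0.07  0.   -0.01] 0.032979229208676984 0.0 j [ -7.4  20.1 -22.8   0.  -47.1 -52.1]
```

Call:
{"method": "play_rows", "body": {"rows": [{"slide": [0, 0, 0], "delta_rot": [0, 0, 0], "fingers": -1}, {"slide": [0, 0, 0], "delta_rot": [0, 0, 0], "fingers": -1}], "squeeze": 40}}

```text
time_s: 5.25
tcp_pos: [0.5167, -0.2609, 0.0344]
eef_rot: [180.0, -0.0, -149.6]
contact_force: [0.7, 1.1, 0.7]
gripper_width: 0.0132
gripper_force: 0.0
```

Call:
{"method": "play_rows", "body": {"rows": [{"slide": [0, 0, 0], "delta_rot": [0, 0, 0], "fingers": -1}, {"slide": [0, 0, -0.1], "delta_rot": [0, 0, 0], "fingers": -1}, {"slide": [0, 0, -0.15], "delta_rot": [0, 0, 0], "fingers": -1}, {"slide": [0, 0, -0.2], "delta_rot": [0, 0, 0], "fingers": -1}, {"slide": [0, 0, -0.25], "delta_rot": [0, 0, 0], "fingers": -1}, {"slide": [0, 0, -0.19], "delta_rot": [0, 0, 0], "fingers": -1}, {"slide": [0, 0, 0], "delta_rot": [0, 0, 0], "fingers": -1}]}}

```text
time_s: 6.12
tcp_pos: [0.5185, -0.2615, 0.1719]
eef_rot: [-179.8, 0.2, -149.5]
contact_force: [0.5, -1.0, -0.3]
gripper_width: 0.0005
gripper_force: 0.0
```

```bash
python3 -c "
from h import *
st(); need(.5925,.0664,.167,-149.6)
i=cap('wrist','wr4')
cv2.imwrite('pics/c4.png',cv2.resize(i[150:350,220:420],(600,600),interpolation=cv2.INTER_CUBIC))"
```

```text
6.12 [ 0.5185 -0.2615  0.1719] [-179.75    0.24 -149.54] F [ 0.5 -1.  -0.3] M [ 0.01  0.   -0.02] 0.0005184897245737515 0.0 j [ -7.4  12.3 -13.5   0.  -63.9 -52.1]
slide units [-1.533  1.634  0.032] rot units [-0.054  0.053  0.012]
```

View pics/c4.png

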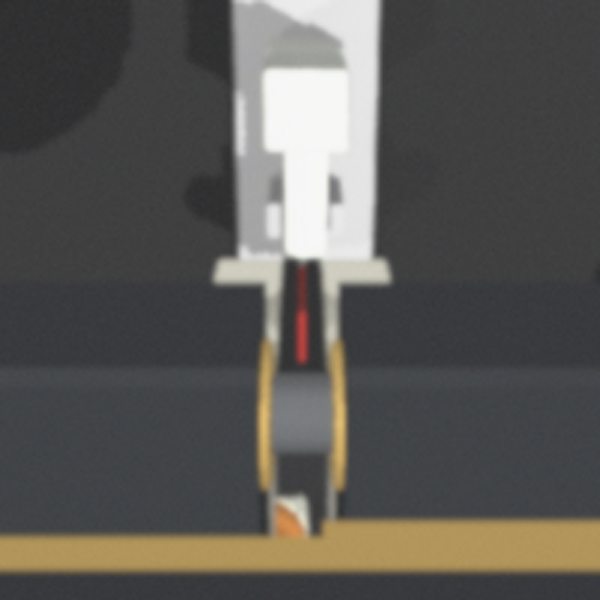

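The grasp missed. The fingers are fully shut at about (300,270), while the hub at (305,110) is still parked and untouched. The fingers appear about 16 mm or more off the reported TCP, so I'll check with the fixed cameras.

Run:
```python
from h import *
out=[]
for n,f in(('scene','sc2'),('top','top2')):
    i=cap(n,f); d=json.load(open('pics/%s.json'%f)); X=np.array(d['tcp']); u,v=w2px(f,X)
    x0,y0=int(u)-50,max(0,int(v)-45); j=cv2.resize(i[y0:y0+75,x0:x0+100],(400,300),interpolation=cv2.INTER_CUBIC)
    k=j.copy()
    for Y,c in((X,(0,255,0)),(X+[0,0,.1],(0,255,255)),(X-[0,0,.172-.068],(255,0,255))):
        a,b=w2px(f,Y); cv2.drawMarker(k,(int((a-x0+.5)*4),int((b-y0+.5)*4)),c,0,10,1)
    print(f,u,v,x0,y0,d['tcp']); out.append(np.hstack([j,k]))
cv2.imwrite('pics/c5.png',np.vstack(out))
```

```text
sc2 270.36422483007243 158.44778820050084 220 113 [0.5174726110548081, -0.261034607920525, 0.1699819535656521]
top2 396.7006476923883 212.17472564411602 346 167 [0.5167796927211968, -0.2608540779501786, 0.16872920684327436]
```

View pics/c5.png

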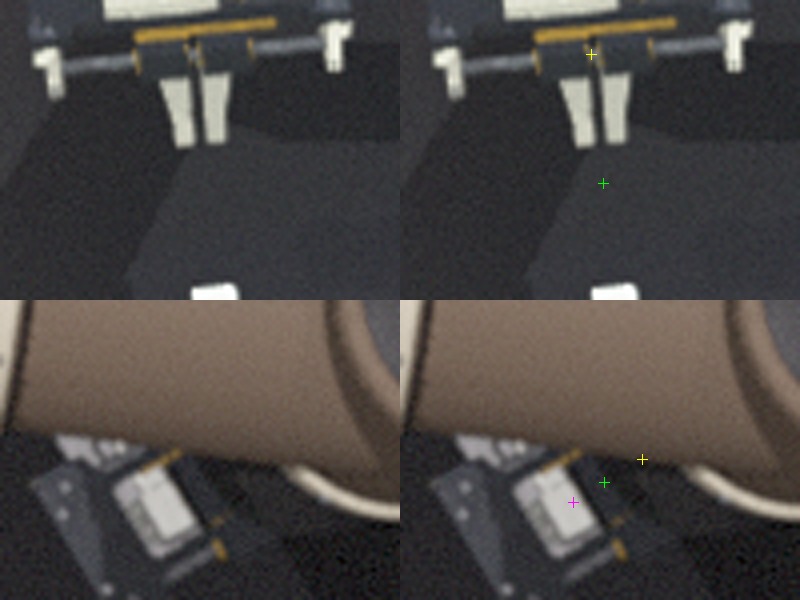

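Both views agree that the real fingertips sit about 37 mm above the reported TCP. In the scene picture the tips are at about (270,149) and the projected TCP at (270,158). The x and y positions agree. I'll go about 36 mm lower and check by finger width.

Call:
{"method": "play_rows", "body": {"rows": [{"slide": [0, 0, 0.1], "delta_rot": [0, 0, 0], "fingers": 1}, {"slide": [0, 0, 0.1], "delta_rot": [0, 0, 0], "fingers": 1}, {"slide": [0, 0, 0.1], "delta_rot": [0, 0, 0], "fingers": 1}, {"slide": [0, 0, 0.1], "delta_rot": [0, 0, 0], "fingers": 1}, {"slide": [0, 0, 0], "delta_rot": [0, 0, 0], "fingers": 1}, {"slide": [0, 0, 0], "delta_rot": [0, 0, 0], "fingers": 1}, {"slide": [0, 0, 0], "delta_rot": [0, 0, 0], "fingers": 1}, {"slide": [0, 0, 0], "delta_rot": [0, 0, 0], "fingers": 1}], "squeeze": 15}}

```text
time_s: 7.28
tcp_pos: [0.5171, -0.261, 0.1085]
eef_rot: [-180.0, 0.0, -149.6]
contact_force: [-0.0, 0.4, 0.5]
gripper_width: 0.0751
gripper_force: 0.0
```

Call:
{"method": "play_rows", "body": {"rows": [{"slide": [0, 0, 0.1], "delta_rot": [0, 0, 0], "fingers": 1}, {"slide": [0, 0, 0.1], "delta_rot": [0, 0, 0], "fingers": 1}, {"slide": [0, 0, 0.1], "delta_rot": [0, 0, 0], "fingers": 1}, {"slide": [0, 0, 0.1], "delta_rot": [0, 0, 0], "fingers": 1}, {"slide": [0, 0, 0], "delta_rot": [0, 0, 0], "fingers": 1}]}}

```text
time_s: 7.9
tcp_pos: [0.5156, -0.2607, 0.0461]
eef_rot: [179.9, -0.1, -149.6]
contact_force: [0.1, -0.5, 0.5]
gripper_width: 0.0872
gripper_force: 0.0
```

```bash
python3 -c "
from h import *
st(); need(.5165,-.2617,0,-149.6)"
```

```text
7.9 [ 0.5156 -0.2607  0.0461] [ 1.7988e+02 -1.4000e-01 -1.4957e+02] F [ 0.1 -0.5  0.5] M [-0.02 -0.01 -0.04] 0.08719111449661775 0.0 j [ -7.4  19.3 -22.2  -0.  -48.7 -52.1]
slide units [-0.003 -0.01   0.307] rot units [ 0.026 -0.03   0.006]
```

Call:
{"method": "play_rows", "body": {"rows": [{"slide": [-0.002, -0.006, 0.1], "delta_rot": [0, 0, 0], "fingers": 1}, {"slide": [0, 0, 0.1], "delta_rot": [0, 0, 0], "fingers": 1}, {"slide": [0, 0, 0.08], "delta_rot": [0, 0, 0], "fingers": 1}, {"slide": [0, 0, 0.03], "delta_rot": [0, 0, 0], "fingers": 1}, {"slide": [0, 0, 0], "delta_rot": [0, 0, 0], "fingers": -1}, {"slide": [0, 0, 0], "delta_rot": [0, 0, 0], "fingers": -1}, {"slide": [0, 0, 0], "delta_rot": [0, 0, 0], "fingers": -1}, {"slide": [0, 0, 0], "delta_rot": [0, 0, 0], "fingers": -1}]}}

```text
time_s: 8.9
tcp_pos: [0.5177, -0.2616, 0.0018]
eef_rot: [-180.0, 0.0, -149.6]
contact_force: [0.9, -0.2, 0.3]
gripper_width: 0.053
gripper_force: 0.0
```

Call:
{"method": "play_rows", "body": {"rows": [{"slide": [0, 0, 0], "delta_rot": [0, 0, 0], "fingers": -1}, {"slide": [0, 0, 0], "delta_rot": [0, 0, 0], "fingers": -1}, {"slide": [0, 0, 0], "delta_rot": [0, 0, 0], "fingers": -1}, {"slide": [0, 0, 0], "delta_rot": [0, 0, 0], "fingers": -1}, {"slide": [0, 0, 0], "delta_rot": [0, 0, 0], "fingers": -1}]}}

```text
time_s: 9.52
tcp_pos: [0.5175, -0.2615, 0.0014]
eef_rot: [180.0, -0.0, -149.6]
contact_force: [-1.1, 0.6, 1.0]
gripper_width: 0.0297
gripper_force: 15.0
```

```bash
python3 -c "
from h import *
st()"
```

```text
9.53 [ 0.5175 -0.2615  0.0014] [ 180.     -0.   -149.56] F [-1.1  0.6  1. ] M [0.23 0.26 0.01] 0.029728062248848747 14.995564967393875 j [ -7.5  22.6 -24.4  -0.  -43.  -52.1]
```

Call:
{"method": "play_rows", "body": {"rows": [{"slide": [0, 0, 0], "delta_rot": [0, 0, 0], "fingers": -1}, {"slide": [0, 0, 0], "delta_rot": [0, 0, 0], "fingers": -1}, {"slide": [0, 0, -0.05], "delta_rot": [0, 0, 0], "fingers": -1}, {"slide": [0, 0, -0.1], "delta_rot": [0, 0, 0], "fingers": -1}, {"slide": [0, 0, -0.1], "delta_rot": [0, 0, 0], "fingers": -1}, {"slide": [0, 0, -0.15], "delta_rot": [0, 0, 0], "fingers": -1}, {"slide": [0, 0, -0.2], "delta_rot": [0, 0, 0], "fingers": -1}, {"slide": [0, 0, -0.25], "delta_rot": [0, 0, 0], "fingers": -1}], "squeeze": 45}}

```text
time_s: 10.52
tcp_pos: [0.517, -0.2614, 0.1305]
eef_rot: [180.0, -0.0, -149.6]
contact_force: [1.6, -0.3, -2.7]
gripper_width: 0.0297
gripper_force: 45.0
```

Call:
{"method": "play_rows", "body": {"rows": [{"slide": [0, 0, 0], "delta_rot": [0, 0, 0], "fingers": -1}, {"slide": [0, 0, 0], "delta_rot": [0, 0, 0], "fingers": -1}]}}

```text
time_s: 10.78
tcp_pos: [0.5171, -0.2613, 0.129]
eef_rot: [180.0, 0.0, -149.6]
contact_force: [-0.2, 0.6, -3.3]
gripper_width: 0.0295
gripper_force: 45.0
```

```bash
python3 -c "
from h import *
st(); need(.5925,.0664,.1284,-149.6+4.8)
need(.5925,.0664,.1284,-149.6)
i=cap('wrist','wr5')
cv2.imwrite('pics/c6.png',cv2.resize(i[150:350,220:420],(600,600),interpolation=cv2.INTER_CUBIC))"
```

```text
10.78 [ 0.5171 -0.2613  0.129 ] [ 1.7998e+02  3.0000e-02 -1.4958e+02] F [-0.2  0.6 -3.3] M [0.03 0.1  0.02] 0.029496752507059135 44.9937504529953 j [ -7.5  14.4 -16.6  -0.  -59.  -52.1]
slide units [-1.54   1.629  0.006] rot units [ 0.003  0.007 -1.044]
slide units [-1.54   1.629  0.006] rot units [0.003 0.007 0.003]
```

View pics/c6.png

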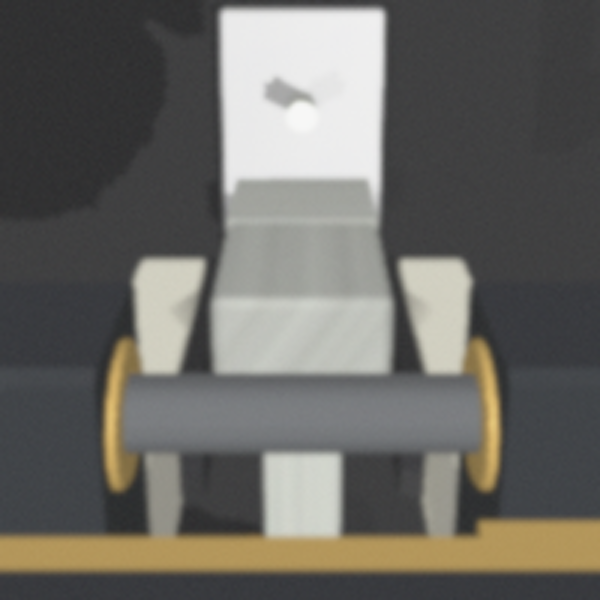

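The crank is held squarely. The hub's rear top edge is at y=298 (x 212..392), its rear bottom edge at y=180 (236..372), and the bare post top at (302,118).

Run:
```python
from h import *
p=lambda u,v,z:px2w('wr5',220+(u+.5)/3-.5,150+(v+.5)/3-.5,z)
d=json.load(open('pics/wr5.json')); t=np.array(d['tcp']);a=np.radians(30.4); ux=np.array([np.cos(a),np.sin(a),0]);uy=np.array([-np.sin(a),np.cos(a),0])
for n,P in(('topL',p(212,298,t[2]+.0666)),('topR',p(392,298,t[2]+.0666)),('botL',p(236,180,t[2]+.0066)),('botR',p(372,180,t[2]+.0066)),('post',p(302,118,.026))): print(n,P,'crank-frame rel tcp',(P-t)@ux,(P-t)@uy)
```

```text
topL [ 0.51120507 -0.28262517  0.19563377] crank-frame rel tcp -0.015850331725827446 -0.015457190851243198
topR [ 0.49641756 -0.25746487  0.19563377] crank-frame rel tcp -0.015872798491387854 0.01372689318318481
botL [ 0.51204715 -0.28251367  0.13563377] crank-frame rel tcp -0.015067597922493965 -0.015787145051650187
botR [ 0.49633063 -0.25578847  0.13563377] crank-frame rel tcp -0.01509945967661096 0.015216794925647257
post [ 0.51746162 -0.26160313  0.026     ] crank-frame rel tcp 0.00018389459159913972 -0.0004914212120257247
```

Call:
{"method": "play_rows", "body": {"rows": [{"slide": [-0.1, 0.1, 0], "delta_rot": [0, 0, 0], "fingers": -1}, {"slide": [-0.24, 0.25, 0], "delta_rot": [0, 0, 0], "fingers": -1}, {"slide": [-0.24, 0.25, 0], "delta_rot": [0, 0, 0], "fingers": -1}, {"slide": [-0.24, 0.25, 0], "delta_rot": [0, 0, 0], "fingers": -1}, {"slide": [-0.24, 0.25, 0], "delta_rot": [0, 0, 0], "fingers": -1}, {"slide": [-0.24, 0.25, 0], "delta_rot": [0, 0, 0], "fingers": -1}, {"slide": [-0.14, 0.18, 0], "delta_rot": [0, 0, 0], "fingers": -1}, {"slide": [-0.1, 0.1, 0], "delta_rot": [0, 0, 0], "fingers": -1}]}}

```text
time_s: 11.82
tcp_pos: [0.5921, 0.0677, 0.1275]
eef_rot: [180.0, -0.1, -149.5]
contact_force: [0.3, -0.7, -3.7]
gripper_width: 0.0293
gripper_force: 45.0
```

Call:
{"method": "play_rows", "body": {"rows": [{"slide": [0, 0, 0], "delta_rot": [0, 0, -0.55], "fingers": -1}, {"slide": [0, 0, 0], "delta_rot": [0, 0, -0.5], "fingers": -1}, {"slide": [0, 0, 0], "delta_rot": [0, 0, 0], "fingers": -1}, {"slide": [0, 0, 0], "delta_rot": [0, 0, 0], "fingers": -1}]}}

```text
time_s: 12.32
tcp_pos: [0.5926, 0.0658, 0.1285]
eef_rot: [180.0, -0.0, -144.8]
contact_force: [-0.1, -0.4, -3.0]
gripper_width: 0.0294
gripper_force: 45.0
```

```bash
python3 -c "
from h import *
st(); need(.5925,.0665,.1054,-144.7)"
```

```text
12.32 [0.5926 0.0658 0.1285] [ 1.7999e+02 -5.0000e-02 -1.4483e+02] F [-0.1 -0.4 -3. ] M [0.   0.07 0.02] 0.029382375353745382 44.99370038509369 j [ 25.1  16.  -14.5  -0.  -59.6 -79.9]
slide units [-0.002  0.004  0.154] rot units [ 0.002 -0.01  -0.028]
```

Call:
{"method": "play_rows", "body": {"rows": [{"slide": [-0.002, 0.004, 0.08], "delta_rot": [0, 0, -0.03], "fingers": -1}, {"slide": [0, 0, 0.07], "delta_rot": [0, 0, 0], "fingers": -1}, {"slide": [0, 0, 0.03], "delta_rot": [0, 0, 0], "fingers": -1}, {"slide": [0, 0, 0.015], "delta_rot": [0, 0, 0], "fingers": -1}, {"slide": [0, 0, 0.01], "delta_rot": [0, 0, 0], "fingers": -1}, {"slide": [0, 0, 0], "delta_rot": [0, 0, 0], "fingers": -1}]}}

```text
time_s: 13.08
tcp_pos: [0.5928, 0.067, 0.0983]
eef_rot: [-180.0, 0.0, -144.6]
contact_force: [1.1, 0.0, -3.4]
gripper_width: 0.0297
gripper_force: 45.0
```

Call:
{"method": "play_rows", "body": {"rows": [{"slide": [0, 0, 0.01], "delta_rot": [0, 0, 0], "fingers": -1}, {"slide": [0, 0, 0.01], "delta_rot": [0, 0, 0], "fingers": -1}, {"slide": [0, 0, 0], "delta_rot": [0, 0, 0], "fingers": -1}]}}

```text
time_s: 13.45
tcp_pos: [0.5928, 0.067, 0.0951]
eef_rot: [-180.0, 0.0, -144.6]
contact_force: [0.1, -0.5, -3.4]
gripper_width: 0.0298
gripper_force: 45.0
```

```bash
python3 -c "
from h import *
st(); need(.5925,.0665,.0784,-144.7)"
```

```text
13.45 [0.5928 0.067  0.0951] [-1.8000e+02  1.0000e-02 -1.4461e+02] F [ 0.1 -0.5 -3.4] M [ 0.06 -0.05 -0.  ] 0.02984847274117877 44.993791580200195 j [ 25.2  17.7 -16.9  -0.  -55.4 -79.8]
slide units [ 0.003 -0.002  0.112] rot units [-0.     0.002  0.019]
```

Call:
{"method": "play_rows", "body": {"rows": [{"slide": [0, 0, 0.015], "delta_rot": [0, 0, 0], "fingers": -1}, {"slide": [0, 0, 0.015], "delta_rot": [0, 0, 0], "fingers": -1}, {"slide": [0, 0, 0], "delta_rot": [0, 0, 0], "fingers": -1}]}}

```text
time_s: 13.82
tcp_pos: [0.5927, 0.067, 0.0904]
eef_rot: [180.0, 0.0, -144.6]
contact_force: [-0.2, 0.2, -3.4]
gripper_width: 0.0298
gripper_force: 45.0
```

```bash
python3 -c "
from h import *
st()"
```

```text
13.82 [0.5927 0.067  0.0904] [ 180.      0.   -144.61] F [-0.2  0.2 -3.4] M [ 0.18 -0.21  0.  ] 0.029785625866640356 44.99362528324127 j [ 25.2  18.  -17.2  -0.  -54.8 -79.8]
```

Call:
{"method": "play_rows", "body": {"rows": [{"slide": [0, 0, 0.02], "delta_rot": [0, 0, 0], "fingers": -1}, {"slide": [0, 0, 0.02], "delta_rot": [0, 0, 0], "fingers": -1}, {"slide": [0, 0, 0.015], "delta_rot": [0, 0, 0], "fingers": -1}, {"slide": [0, 0, 0.01], "delta_rot": [0, 0, 0], "fingers": -1}, {"slide": [0, 0, 0], "delta_rot": [0, 0, 0], "fingers": -1}]}}

```text
time_s: 14.45
tcp_pos: [0.5927, 0.067, 0.0807]
eef_rot: [180.0, -0.0, -144.6]
contact_force: [1.2, 1.6, -4.6]
gripper_width: 0.0295
gripper_force: 45.0
```

Call:
{"method": "play_rows", "body": {"rows": [{"slide": [0, 0, 0.01], "delta_rot": [0, 0, 0], "fingers": -1}, {"slide": [0, 0, 0], "delta_rot": [0, 0, 0], "fingers": -1}]}}

```text
time_s: 14.7
tcp_pos: [0.5927, 0.067, 0.0793]
eef_rot: [-180.0, 0.0, -144.6]
contact_force: [1.6, 0.3, -4.0]
gripper_width: 0.0299
gripper_force: 45.0
```

```bash
python3 -c "
from h import *
st()"
```

```text
14.7 [0.5927 0.067  0.0793] [-1.8000e+02  1.0000e-02 -1.4461e+02] F [ 1.6  0.3 -4. ] M [ 0.21 -0.44  0.02] 0.029924512658824898 44.99353766441345 j [ 25.2  18.6 -17.9   0.  -53.4 -79.8]
```

Call:
{"method": "play_rows", "body": {"rows": [{"slide": [0, 0, 0.005], "delta_rot": [0, 0, 0], "fingers": -1}, {"slide": [0, 0, 0], "delta_rot": [0, 0, 0], "fingers": -1}]}}

```text
time_s: 14.95
tcp_pos: [0.5928, 0.067, 0.0787]
eef_rot: [-180.0, 0.0, -144.6]
contact_force: [1.4, -0.1, -2.9]
gripper_width: 0.03
gripper_force: 45.0
```

Call:
{"method": "play_rows", "body": {"rows": [{"slide": [0, 0, 0.004], "delta_rot": [0, 0, 0], "fingers": -1}, {"slide": [0, 0, 0], "delta_rot": [0, 0, 0], "fingers": -1}]}}

```text
time_s: 15.2
tcp_pos: [0.5928, 0.067, 0.0784]
eef_rot: [-180.0, 0.0, -144.6]
contact_force: [-0.4, 1.4, 1.7]
gripper_width: 0.0297
gripper_force: 45.0
```

Call:
{"method": "play_rows", "body": {"rows": [{"slide": [0, 0, 0], "delta_rot": [0, 0, 0], "fingers": 0}, {"slide": [0, 0, 0], "delta_rot": [0, 0, 0], "fingers": 0}, {"slide": [0, 0, 0], "delta_rot": [0, 0, 0], "fingers": 0}, {"slide": [0, 0, -0.05], "delta_rot": [0, 0, 0], "fingers": 0}, {"slide": [0, 0, -0.1], "delta_rot": [0, 0, 0], "fingers": 0}, {"slide": [0, 0, -0.13], "delta_rot": [0, 0, 0], "fingers": 0}, {"slide": [0, 0, -0.13], "delta_rot": [0, 0, 0], "fingers": 0}, {"slide": [0, 0, 0], "delta_rot": [0, 0, 0], "fingers": 0}], "squeeze": 15}}

```text
time_s: 16.2
tcp_pos: [0.5941, 0.0674, 0.1424]
eef_rot: [-179.9, 0.2, -144.6]
contact_force: [1.0, 0.0, -0.0]
gripper_width: 0.0436
gripper_force: 0.0
```

Run:
```python
from h import *
st(); need(.658,.1133,.140,-144.6)
i=cap('wrist','wr6'); h=cv2.cvtColor(i,cv2.COLOR_BGR2HSV)
m=(((h[...,0]<8)|(h[...,0]>172))&(h[...,1]>150)&(h[...,2]>150)).astype('uint8')
n,l,s,c=cv2.connectedComponentsWithStats(m)
for k in range(1,n):
  if s[k,4]>30: print(s[k],c[k],px2w('wr6',*c[k],.15))
i=cap('top','top3'); j=cv2.resize(i[130:230,170:290],(480,400),interpolation=cv2.INTER_CUBIC)
w=cv2.imread('pics/wr6.png'); cv2.imwrite('pics/c7.png',np.hstack([cv2.resize(w[:,120:520],(400,400)),j[:,:400]]))
```

```text
16.2 [0.5941 0.0674 0.1424] [-179.93    0.24 -144.6 ] F [ 1.  0. -0.] M [ 0.01  0.03 -0.04] 0.04363737458696766 0.0 j [ 25.2  15.2 -13.6   0.  -60.9 -79.8]
slide units [-0.524  0.003  0.018] rot units [-0.016  0.053  0.001]
[310 303  24  26 517] [322.5860735  315.99613153] [0.65158846 0.10960491 0.15      ]
```

View pics/c7.png

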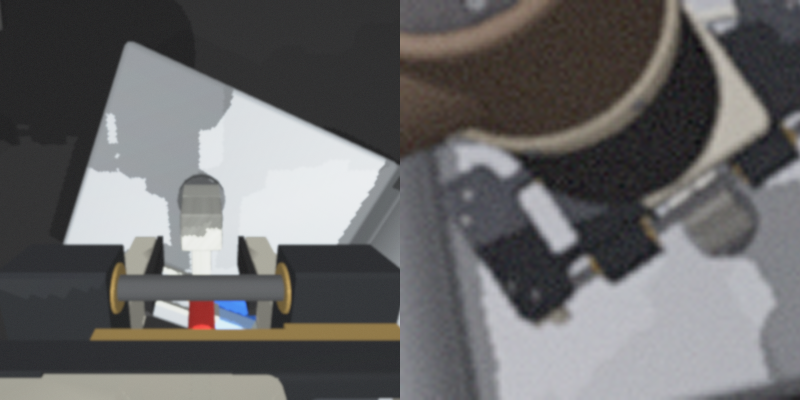

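The wrist picture shows the crank seated over the collar, with the arm running straight to the red knob along the tool's -x axis. Next I move over to the knob.

Call:
{"method": "play_rows", "body": {"rows": [{"slide": [-0.2, 0, 0], "delta_rot": [0, 0, 0], "fingers": 0.1}, {"slide": [-0.2, 0, 0], "delta_rot": [0, 0, 0], "fingers": 0.1}, {"slide": [-0.13, 0.003, 0], "delta_rot": [0, 0, 0], "fingers": 0.1}, {"slide": [0, 0, 0], "delta_rot": [0, 0, 0], "fingers": 0.1}, {"slide": [0, 0, 0.1], "delta_rot": [0, 0, 0], "fingers": 0.1}, {"slide": [0, 0, 0.1], "delta_rot": [0, 0, 0], "fingers": 0.1}, {"slide": [0, 0, 0.09], "delta_rot": [0, 0, 0], "fingers": 0.1}, {"slide": [0, 0, 0], "delta_rot": [0, 0, 0], "fingers": 0.1}]}}

```text
time_s: 17.3
tcp_pos: [0.6561, 0.1128, 0.0943]
eef_rot: [180.0, -0.2, -144.6]
contact_force: [-0.4, -0.2, -0.0]
gripper_width: 0.0483
gripper_force: 0.0
```

```bash
python3 -c "
from h import *
st(); need(.658,.1133,.096,-144.6)"
```

```text
17.3 [0.6561 0.1128 0.0943] [ 1.7996e+02 -1.6000e-01 -1.4463e+02] F [-0.4 -0.2 -0. ] M [ 0.02  0.   -0.04] 0.048343892139514635 0.0 j [ 26.5  23.8  -7.6  -0.  -58.8 -81.1]
slide units [-0.012 -0.005 -0.012] rot units [ 0.009 -0.035 -0.007]
```

Call:
{"method": "play_rows", "body": {"rows": [{"slide": [-0.004, -0.002, 0], "delta_rot": [0, 0, 0], "fingers": -1}, {"slide": [0, 0, 0], "delta_rot": [0, 0, 0], "fingers": -1}, {"slide": [0, 0, 0], "delta_rot": [0, 0, 0], "fingers": -1}, {"slide": [0, 0, 0], "delta_rot": [0, 0, 0], "fingers": -1}, {"slide": [0, 0, 0], "delta_rot": [0, 0, 0], "fingers": -1}], "squeeze": 20}}

```text
time_s: 17.92
tcp_pos: [0.6582, 0.1136, 0.0964]
eef_rot: [-180.0, 0.0, -144.6]
contact_force: [-0.0, 0.8, 0.8]
gripper_width: 0.0213
gripper_force: 20.0
```

```bash
python3 -c "
from h import *
st()
a0=35.4
for a in (35.4,):
  pass
from numpy import *
t=radians(-144.6); X=array([cos(t),sin(t)]);Y=array([sin(t),-cos(t)])
for s in (10,12):
  th=radians(a0-arange(0,361,s)); P=stack([.0800*cos(th),.08*sin(th)],1); D=diff(P,axis=0)
  print(s); print([[round(float(d@X/.15),3),round(float(d@Y/.15),3)] for d in D])
"
```

```text
17.93 [0.6582 0.1136 0.0964] [-1.7999e+02  4.0000e-02 -1.4461e+02] F [-0.   0.8  0.8] M [ 0.21 -0.12 -0.01] 0.021267501914625245 20.00022679567337 j [ 26.5  23.8  -7.3   0.  -58.8 -81.1]
10
[[np.float64(0.008), np.float64(-0.093)], [np.float64(0.024), np.float64(-0.09)], [np.float64(0.039), np.float64(-0.084)], [np.float64(0.053), np.float64(-0.076)], [np.float64(0.066), np.float64(-0.066)], [np.float64(0.076), np.float64(-0.053)], [np.float64(0.084), np.float64(-0.039)], [np.float64(0.09), np.float64(-0.024)], [np.float64(0.093), np.float64(-0.008)], [np.float64(0.093), np.float64(0.008)], [np.float64(0.09), np.float64(0.024)], [np.float64(0.084), np.float64(0.039)], [np.float64(0.076), np.float64(0.053)], [np.float64(0.066), np.float64(0.066)], [np.float64(0.053), np.float64(0.076)], [np.float64(0.039), np.float64(0.084)], [np.float64(0.024), np.float64(0.09)], [np.float64(0.008), np.float64(0.093)], [np.float64(-0.008), np.float64(0.093)], [np.float64(-0.024), np.float64(0.09)], [np.float64(-0.039), np.float64(0.084)], [np.float64(-0.053), np.float64(0.076)], [np.float64(-0.066), 
[... 1083 characters left out ...]
], [np.float64(0.034), np.float64(0.106)], [np.float64(0.012), np.float64(0.111)], [np.float64(-0.012), np.float64(0.111)], [np.float64(-0.034), np.float64(0.106)], [np.float64(-0.056), np.float64(0.097)], [np.float64(-0.075), np.float64(0.083)], [np.float64(-0.09), np.float64(0.066)], [np.float64(-0.102), np.float64(0.045)], [np.float64(-0.109), np.float64(0.023)], [np.float64(-0.111), np.float64(0.0)], [np.float64(-0.109), np.float64(-0.023)], [np.float64(-0.102), np.float64(-0.045)], [np.float64(-0.09), np.float64(-0.066)], [np.float64(-0.075), np.float64(-0.083)], [np.float64(-0.056), np.float64(-0.097)], [np.float64(-0.034), np.float64(-0.106)], [np.float64(-0.012), np.float64(-0.111)]]
```

Call:
{"method": "play_rows", "body": {"rows": [{"slide": [0.008, -0.093, 0], "delta_rot": [0, 0, 0], "fingers": -1}, {"slide": [0.024, -0.09, 0], "delta_rot": [0, 0, 0], "fingers": -1}, {"slide": [0.039, -0.084, 0], "delta_rot": [0, 0, 0], "fingers": -1}]}}

```text
time_s: 18.3
tcp_pos: [0.6732, 0.0741, 0.0965]
eef_rot: [180.0, 0.1, -144.6]
contact_force: [-1.0, 5.6, 5.0]
gripper_width: 0.0209
gripper_force: 20.2
```

```bash
cat >> h.py <<'E'
C=np.array([.5928,.067])
def kn():
    s=r.get_state(); d=np.array(s['tcp_pos'])[:2]-C; a=np.degrees(np.arctan2(d[1],d[0])); F=np.array(s['contact_force'])
    ra=np.radians(a); print('t',round(s['time_s'],2),'cw',round((35.4-a)%360,1),'r',round(np.hypot(*d),4),'z',round(s['tcp_pos'][2],4),'Fcw',round(F[0]*np.sin(ra)-F[1]*np.cos(ra),1),'Frad',round(F[0]*np.cos(ra)+F[1]*np.sin(ra),1),'Fz',round(F[2],1),'w',round(s['gripper_width'],4),round(s['gripper_force'],1),'j6',round(s['joints'][5],1))
def goal(cw,rad=.08,z=.0964):
    a=np.radians(35.4-cw); need(C[0]+rad*np.cos(a),C[1]+rad*np.sin(a),z,-144.6)
E
python3 -c "
from h import *
kn();goal(30)"
```

```text
t 18.3 cw 30.4 r 0.0807 z 0.0965 Fcw -5.7 Frad -0.5 Fz 5.0 w 0.0209 20.2 j6 -77.3
slide units [0.003 0.005 0.   ] rot units [ 0.001  0.017 -0.005]
```

Call:
{"method": "play_rows", "body": {"rows": [{"slide": [0.053, -0.076, 0], "delta_rot": [0, 0, 0], "fingers": -1}, {"slide": [0.066, -0.066, 0], "delta_rot": [0, 0, 0], "fingers": -1}, {"slide": [0.076, -0.053, 0], "delta_rot": [0, 0, 0], "fingers": -1}, {"slide": [0.084, -0.039, 0], "delta_rot": [0, 0, 0], "fingers": -1}, {"slide": [0.09, -0.024, 0], "delta_rot": [0, 0, 0], "fingers": -1}, {"slide": [0.093, -0.008, 0], "delta_rot": [0, 0, 0], "fingers": -1}, {"slide": [0.0, 0.0, 0], "delta_rot": [0, 0, 0], "fingers": -1}]}}

```text
time_s: 19.18
tcp_pos: [0.6412, -0.0005, 0.0983]
eef_rot: [-179.8, 0.2, -144.7]
contact_force: [3.8, -1.9, 6.5]
gripper_width: 0.0219
gripper_force: 20.1
```

```bash
python3 -c "
from h import *
kn();goal(90)"
```

```text
t 19.18 cw 89.8 r 0.0831 z 0.0983 Fcw -2.0 Frad 3.8 Fz 6.5 w 0.0219 20.1 j6 -72.2
slide units [0.002 0.02  0.013] rot units [-0.05   0.047 -0.011]
```

Call:
{"method": "play_rows", "body": {"rows": [{"slide": [0.093, 0.008, 0], "delta_rot": [0, 0, 0], "fingers": -1}, {"slide": [0.09, 0.024, 0], "delta_rot": [0, 0, 0], "fingers": -1}, {"slide": [0.084, 0.039, 0], "delta_rot": [0, 0, 0], "fingers": -1}, {"slide": [0.076, 0.053, 0], "delta_rot": [0, 0, 0], "fingers": -1}, {"slide": [0.066, 0.066, 0], "delta_rot": [0, 0, 0], "fingers": -1}]}}

```text
time_s: 19.8
tcp_pos: [0.5739, -0.0163, 0.0991]
eef_rot: [-179.6, -0.1, -144.6]
contact_force: [-0.0, -19.2, 14.3]
gripper_width: 0.0212
gripper_force: 20.0
```

```bash
python3 -c "
from h import *
st();kn();goal(140)"
```

```text
19.8 [ 0.5739 -0.0163  0.0991] [-1.7958e+02 -7.0000e-02 -1.4462e+02] F [ -0.  -19.2  14.3] M [-6.62 -0.22 -0.09] 0.021232757205497773 20.02848654985428 j [ 18.2  15.4 -19.8   0.5 -54.7 -73.1]
t 19.8 cw 138.1 r 0.0854 z 0.0991 Fcw -4.2 Frad 18.7 Fz 14.3 w 0.0212 20.0 j6 -73.1
slide units [-0.016  0.037  0.018] rot units [-0.093 -0.015 -0.005]
```

Call:
{"method": "play_rows", "body": {"rows": [{"slide": [0, 0, 0], "delta_rot": [0, 0, 0], "fingers": -1}, {"slide": [0, 0, 0], "delta_rot": [0, 0, 0], "fingers": -1}]}}

```text
time_s: 20.05
tcp_pos: [0.5725, -0.0162, 0.0986]
eef_rot: [-179.7, -0.2, -144.6]
contact_force: [-2.8, -19.2, 16.1]
gripper_width: 0.0214
gripper_force: 20.1
```

Run:
```python
from h import *
st();kn()
def red(f,i):
    h=cv2.cvtColor(i,cv2.COLOR_BGR2HSV)
    m=(((h[...,0]<8)|(h[...,0]>172))&(h[...,1]>140)&(h[...,2]>90)).astype('uint8')
    n,l,s,c=cv2.connectedComponentsWithStats(m)
    for k in range(1,n):
        if s[k,4]>8: print(f,s[k],np.round(c[k],1),np.round(px2w(f,*c[k],.145),4))
for n in('scene','top','wrist'): red(n+'7',cap(n,n+'7'))
for X in([.574,-.016,.1615],[.574,-.011,.1615],[.574,-.011,.145],[.574,-.011,.121]): print(w2px('scene7',np.array(X)))
```

```text
20.05 [ 0.5725 -0.0162  0.0986] [-179.68   -0.19 -144.63] F [ -2.8 -19.2  16.1] M [-6.69  0.77 -0.08] 0.021403279829149243 20.05364030599594 j [ 18.2  15.4 -19.9   0.4 -54.8 -73.1]
t 20.05 cw 139.1 r 0.0856 z 0.0986 Fcw -1.8 Frad 19.3 Fz 16.1 w 0.0214 20.1 j6 -73.1
scene7 [ 486  140   76   57 3302] [521.9 167.9] [0.295 0.36  0.145]
scene7 [180 175  12  11 113] [185.7 180.1] [ 0.6483 -0.442   0.145 ]
scene7 [349 194   9  18 126] [353.2 202.5] [ 0.5798 -0.0111  0.145 ]
top7 [468 147  15  14 147] [475. 154.] [ 0.6501 -0.4425  0.145 ]
wrist7 [ 300  234   40   40 1276] [320. 256.] [ 0.5721 -0.0175  0.145 ]
(np.float64(352.29248311202), np.float64(195.44360078932274))
(np.float64(354.26655886393746), np.float64(195.918896052388))
(np.float64(354.0071451654027), np.float64(201.04536422841457))
(np.float64(353.63830834708494), np.float64(208.33422453892314))
```

Call:
{"method": "play_rows", "body": {"rows": [{"slide": [0.018, -0.02, -0.01], "delta_rot": [0, 0, 0], "fingers": -1}, {"slide": [0, 0, 0], "delta_rot": [0, 0, 0], "fingers": -1}]}}

```text
time_s: 20.45
tcp_pos: [0.5725, -0.0167, 0.0985]
eef_rot: [-179.9, -0.0, -144.7]
contact_force: [-0.4, -5.8, 7.6]
gripper_width: 0.0212
gripper_force: 20.0
```

Run:
```python
from h import *
st();kn()
```

```text
20.45 [ 0.5725 -0.0167  0.0985] [-1.7988e+02 -1.0000e-02 -1.4466e+02] F [-0.4 -5.8  7.6] M [-1.84 -0.04 -0.05] 0.02124036991211843 20.035061538219452 j [ 18.   15.4 -19.8   0.1 -54.8 -72.7]
t 20.45 cw 139.0 r 0.0862 z 0.0985 Fcw -0.9 Frad 5.8 Fz 7.6 w 0.0212 20.0 j6 -72.7
```

Call:
{"method": "play_rows", "body": {"rows": [{"slide": [0, 0, 0], "delta_rot": [0, 0, 0], "fingers": 0.1}, {"slide": [0, 0, 0], "delta_rot": [0, 0, 0], "fingers": 0.1}, {"slide": [0, 0, 0], "delta_rot": [0, 0, 0], "fingers": 0.1}, {"slide": [0, 0, -0.1], "delta_rot": [0, 0, 0], "fingers": 0.1}, {"slide": [0, 0, -0.2], "delta_rot": [0, 0, 0], "fingers": 0.1}, {"slide": [0, 0, -0.2], "delta_rot": [0, 0, 0], "fingers": 0.1}, {"slide": [0, 0, -0.1], "delta_rot": [0, 0, 0], "fingers": 0.1}, {"slide": [0, 0, 0], "delta_rot": [0, 0, 0], "fingers": 0.1}]}}

```text
time_s: 21.45
tcp_pos: [0.5726, -0.014, 0.1887]
eef_rot: [-180.0, 0.1, -144.6]
contact_force: [0.5, 0.4, 0.6]
gripper_width: 0.0483
gripper_force: 0.0
```

```bash
cat >> h.py <<'E'
def red(f,i,z=.1615):
    h=cv2.cvtColor(i,cv2.COLOR_BGR2HSV)
    m=(((h[...,0]<8)|(h[...,0]>172))&(h[...,1]>140)&(h[...,2]>80)).astype('uint8')
    n,l,s,c=cv2.connectedComponentsWithStats(m)
    for k in range(1,n):
        if 30<s[k,4]<3000: print(f,s[k],np.round(c[k],1),np.round(px2w(f,*c[k],z),4))
    return m
E
python3 - <<'E'
from h import *
st()
for n in('scene','top','wrist'): red(n+'8',cap(n,n+'8'))
print(np.array(w2px('scene8',np.array([.5725,-.0175,.1615]))),w2px('scene8',np.array([.5725,-.0175,.1415])))
i=cv2.imread('pics/wrist8.png');g=cv2.cvtColor(i,cv2.COLOR_BGR2HSV)
# knob top facet: brightness along its column
ys,xs=np.where(red('wrist8',i)>0); 
sel=(abs(xs-320)<45)&(ys>150); u=int(np.median(xs[sel])); print(u,[(y,*map(int,i[y,u])) for y in range(ys[sel].min()-3,ys[sel].max()+4,2)])
E
```

```text
21.45 [ 0.5726 -0.014   0.1887] [-1.7996e+02  1.3000e-01 -1.4460e+02] F [0.5 0.4 0.6] M [ 0.02 -0.03 -0.01] 0.04827295666632909 0.0 j [ 18.2  11.  -12.8  -0.  -66.  -72.8]
scene8 [180 175  12  11 112] [185.7 180.1] [ 0.6649 -0.4276  0.1615]
scene8 [347 195  10  18 140] [351.9 203. ] [ 0.6003 -0.0084  0.1615]
top8 [468 147  15  14 150] [475. 154.] [ 0.6459 -0.4363  0.1615]
wrist8 [301 198  24  33 624] [313.1 214.7] [ 0.5754 -0.0194  0.1615]
[351.89606071 194.92127846] (np.float64(351.6095892154712), np.float64(201.11900041341391))
wrist8 [301 198  24  33 624] [313.1 214.7] [ 0.5754 -0.0194  0.1615]
313 [(195, 155, 160, 162), (197, 117, 121, 159), (199, 48, 50, 151), (201, 42, 46, 153), (203, 42, 44, 153), (205, 42, 46, 154), (207, 44, 48, 163), (209, 64, 69, 232), (211, 80, 86, 246), (213, 80, 87, 247), (215, 80, 86, 247), (217, 79, 86, 247), (219, 82, 88, 247), (221, 80, 86, 247), (223, 79, 85, 247), (225, 80, 86, 247), (227, 79, 84, 247), (229, 79, 84, 247), (231, 133, 133, 245), (233, 225, 223, 233)]
```

Run:
```python
from h import *
print('wrist knob', [np.round(px2w('wrist8',313,219.7,z),4) for z in(.158,.1615,.165)])
from scipy.optimize import least_squares
def bb(p):
    t=np.linspace(0,2*np.pi,60); L=[]
    for z in(p[2],p[2]-.04):
        for a in t: L.append(w2px('scene8',np.array([p[0]+.011*np.cos(a),p[1]+.011*np.sin(a),z])))
    L=np.array(L); return np.r_[L.min(0),L.max(0)]
obs=np.array([347,195,357,213])-.5
for z in(.1615,.165): 
  s=least_squares(lambda p:bb([*p,z])-obs,[.575,-.018],diff_step=1e-3);print(z,s.x,s.fun)
```

```text
wrist knob [array([ 0.5801, -0.0163,  0.158 ]), array([ 0.579 , -0.017 ,  0.1615]), array([ 0.5778, -0.0177,  0.165 ])]
0.1615 [ 0.58107318 -0.01508819] [ 0.18617606 -0.15189358 -0.18189897  0.15082881]
0.165 [ 0.58483445 -0.01397388] [ 0.16421643 -0.19410005 -0.16046696  0.19111069]
```

```bash
python3 -c "
from h import *
need(.54,.03,.19,-144.6)"
```

```text
slide units [-0.001  0.362 -0.024] rot units [ 0.012 -0.02  -0.005]
```

Call:
{"method": "play_rows", "body": {"rows": [{"slide": [0, 0.18, 0], "delta_rot": [0, 0, 0], "fingers": 0.1}, {"slide": [0, 0.18, 0], "delta_rot": [0, 0, 0], "fingers": 0.1}, {"slide": [0, 0, 0], "delta_rot": [0, 0, 0], "fingers": 0.1}, {"slide": [0, 0, 0], "delta_rot": [0, 0, 0], "fingers": 0.1}]}}

```text
time_s: 22.1
tcp_pos: [0.5406, 0.0295, 0.1869]
eef_rot: [180.0, -0.1, -144.6]
contact_force: [-0.4, 1.5, -0.5]
gripper_width: 0.0482
gripper_force: 0.0
```

```bash
cat >> h.py <<'E'
def pxw(f,X):
    from scipy.spatial.transform import Rotation as Ro
    d=json.load(open('pics/%s.json'%f)); T=np.array(d['T_tool_cam']); R=Ro.from_euler('xyz',d['rot'],degrees=True).as_matrix()
    p=T[:3,:3].T@(R.T@(np.array(X)-d['tcp'])-T[:3,3]); return d['fx']*p[0]/p[2]+d['cx'],d['fy']*p[1]/p[2]+d['cy']
E
python3 - <<'E'
from h import *
st(); i=cap('wrist','wrist9'); red('wrist9',i)
print('hub',pxw('wrist9',[.5928,.067,.145]),'knob',pxw('wrist9',[.5795,-.016,.1615]),'collar',pxw('wrist9',[.5928,.067,.085]))
u,v=map(int,pxw('wrist9',[.5928,.067,.145])); h=cv2.cvtColor(i,cv2.COLOR_BGR2GRAY)
print(u,v)
for y in range(v-44,v+30,2): print(y,' '.join('%3d'%h[y,x] for x in range(u-44,u+44,3) if 0<=x<640 and y<400))
E
```

```text
22.1 [0.5406 0.0295 0.1869] [ 1.7999e+02 -6.0000e-02 -1.4459e+02] F [-0.4  1.5 -0.5] M [-0.    0.04  0.  ] 0.0482243675071401 0.0 j [ 23.9   8.2 -16.5   0.  -65.3 -78.5]
wrist9 [236 198  32  33 705] [251.9 214.2] [ 0.5729 -0.0159  0.1615]
hub (np.float64(321.2570054368211), np.float64(273.4675754366779)) knob (np.float64(247.50086085628493), np.float64(220.4020726098143)) collar (np.float64(320.9934494574089), np.float64(244.62757119325906))
321 273
229 240 239 239 238 239 237 225 153 156 151  94  86  99 104 129 136 137 131  99 111 220 228 229 229 230 231 231 231 231 236
231 237 240 239 238 239 239 237 209 145 129  86 102 104 108 121 132 140 142 135 106 181 229 230 229 231 231 231 231 234 238
233 229 238 240 239 238 239 238 235 186 111  98 102 105 117 123 131 135 142 143 134 132 226 230 230 230 230 231 234 236 237
235 183 228 239 239 239 238 238 238 227 136 109 103 113 119 127 134 134 135 142 142 127 221 229 230 230 232 233 237 227 195
237  71 211 235 239 239 239 238 238 213 164 125 112 120 123 171 152 133 134 137 141 141 221 230 230 231 233 236 238 197  70
239  51 201 230 237 239 23
[... 3241 characters left out ...]
 105 104 105 105 106 104 105 105 106 104 105 105 105 105 104 104 104 106 105 105
293 102 102 102 102 103 102 103 103 103 103 103 103 102 104 103 103 103 103 101 104 103 102 102 102 102 102 103 103 101 103
295 102 100 101 101 101 101 100 100 100  99 100  99  99  99 100 100 102 100 100 100 100 100 100 100 101 100 100  99 101 100
297  95  95  94  96  95  94  93  95  95  95  93  94  94  93  95  94  95  95  93  93  95  94  95  94  95  96  95  94  94  94
299  98  98 101  99 100 102 103 103 103 102  92  90  91  98 100 101 102  99 102 102 102 100 102 101 100 101 101 102 101 101
301 159 167 184 191 193 194 203 208 209 208 165 126 119 164 183 192 196 197 197 198 197 198 198 199 198 198 198 199 199 199
```

Run:
```python
from h import *
i=cv2.imread('pics/wrist9.png');g=cv2.cvtColor(i,cv2.COLOR_BGR2GRAY).astype(float)
L=[];Rr=[]
for y in range(254,269):
    row=g[y]; x=318
    a=x
    while row[a]>188:a-=1
    b=x
    while row[b]>188:b+=1
    L.append((a+(188-row[a])/(row[a+1]-row[a]),y)); Rr.append((b-(188-row[b])/(row[b-1]-row[b]),y))
z=.145
W=lambda Q:np.array([px2w('wrist9',*q,z)[:2] for q in Q])
def line(P): m=P.mean(0);u=np.linalg.svd(P-m)[2][0];return m,u
mL,uL=line(W(L[1:]));mR,uR=line(W(Rr[1:]))
print(np.degrees(np.arctan2(uL[1],uL[0]))%90,np.degrees(np.arctan2(uR[1],uR[0]))%90)
A=np.array([uL,-uR]).T; s=np.linalg.solve(A,mR-mL); c=mL+s[0]*uL
uL*=np.sign(uL@(mL-c));uR*=np.sign(uR@(mR-c)); print('corner',c,'hub centre',c+.015*(uL+uR))
hs=cv2.cvtColor(i,cv2.COLOR_BGR2HSV); m=((hs[...,2]>200)&(hs[...,1]>120)&((hs[...,0]<8)|(hs[...,0]>172))).astype('uint8'); m[:,:200]=0;m[:,300:]=0
n,l,st_,ce=cv2.connectedComponentsWithStats(m)
for k in range(1,n):
    if st_[k,4]>40:
        x,y,w,h,_=st_[k];p=px2w('wrist9',x+w/2-.5,y+h/2-.5,.1615)[:2];d=p-(c+.015*(uL+uR)); print(st_[k],p,np.hypot(*d),np.degrees(np.arctan2(d[1],d[0])))
```

```text
82.50223509481714 80.15011970604648
corner [0.57593124 0.05110258] hub centre [0.593369   0.06392416]
[236 208  25  23 442] [ 0.57822537 -0.01630269] 0.08164359536697718 -100.68938729461897
```

The numbers explain the load. Released, the crank droops about 2.4° in its loose socket, so the hub top leans and the knob runs at a radius of about 83 mm. I had gripped it off-centre along the tool's x axis. I'll regrip it centred.

```bash
cat >> h.py <<'E'
def steps(cw0,cw1,n,rad=.083):
    t=np.radians(-144.6);X=np.array([np.cos(t),np.sin(t)]);Y=np.array([np.sin(t),-np.cos(t)])
    th=np.radians(35.4-np.linspace(cw0,cw1,n+1)); D=np.diff(rad*np.stack([np.cos(th),np.sin(th)],1),axis=0)/.15
    print(cw0,cw1,[[round(float(d@X),3),round(float(d@Y),3)] for d in D])
E
python3 -c "
from h import *
need(.579,-.0163,.187,-144.6);st()"
```

```text
slide units [-0.031 -0.396 -0.   ] rot units [ 0.002 -0.012 -0.003]
22.15 [0.5408 0.0294 0.187 ] [ 1.7999e+02 -6.0000e-02 -1.4461e+02] F [-0.1  0.3  0.4] M [ 0.06 -0.   -0.03] 0.0481250397730266 0.0 j [ 23.9   8.2 -16.5   0.  -65.3 -78.5]
```

Call:
{"method": "play_rows", "body": {"rows": [{"slide": [-0.016, -0.2, 0], "delta_rot": [0, 0, 0], "fingers": 0.1}, {"slide": [-0.015, -0.196, 0], "delta_rot": [0, 0, 0], "fingers": 0.1}, {"slide": [0, 0, 0], "delta_rot": [0, 0, 0], "fingers": 0.1}, {"slide": [0, 0, 0.2], "delta_rot": [0, 0, 0], "fingers": 0.1}, {"slide": [0, 0, 0.2], "delta_rot": [0, 0, 0], "fingers": 0.1}, {"slide": [0, 0, 0.15], "delta_rot": [0, 0, 0], "fingers": 0.1}, {"slide": [0, 0, 0.045], "delta_rot": [0, 0, 0], "fingers": 0.1}, {"slide": [0, 0, 0], "delta_rot": [0, 0, 0], "fingers": 0.1}], "squeeze": 12}}

```text
time_s: 23.15
tcp_pos: [0.5789, -0.0161, 0.0983]
eef_rot: [180.0, -0.0, -144.6]
contact_force: [0.4, 0.1, 0.2]
gripper_width: 0.0478
gripper_force: 0.0
```

```bash
python3 -c "
from h import *
st();need(.579,-.0163,.0965,-144.6);steps(135,165,3);steps(165,245,8);steps(245,325,8);steps(325,405,8)"
```

```text
23.15 [ 0.5789 -0.0161  0.0983] [ 1.8000e+02 -4.0000e-02 -1.4461e+02] F [0.4 0.1 0.2] M [ 0.05 -0.03  0.04] 0.047799580772943065 0.0 j [ 17.8  16.1 -18.8   0.  -55.1 -72.4]
slide units [ 0.    -0.001  0.012] rot units [ 0.    -0.008 -0.003]
135 165 [[0.062, 0.074], [0.048, 0.084], [0.033, 0.091]]
165 245 [[0.017, 0.095], [0.0, 0.096], [-0.017, 0.095], [-0.033, 0.091], [-0.048, 0.084], [-0.062, 0.074], [-0.074, 0.062], [-0.084, 0.048]]
245 325 [[-0.091, 0.033], [-0.095, 0.017], [-0.096, -0.0], [-0.095, -0.017], [-0.091, -0.033], [-0.084, -0.048], [-0.074, -0.062], [-0.062, -0.074]]
325 405 [[-0.048, -0.084], [-0.033, -0.091], [-0.017, -0.095], [0.0, -0.096], [0.017, -0.095], [0.033, -0.091], [0.048, -0.084], [0.062, -0.074]]
```

Call:
{"method": "play_rows", "body": {"rows": [{"slide": [0, 0, 0], "delta_rot": [0, 0, 0], "fingers": -1}, {"slide": [0, 0, 0], "delta_rot": [0, 0, 0], "fingers": -1}, {"slide": [0, 0, 0], "delta_rot": [0, 0, 0], "fingers": -1}, {"slide": [0, 0, 0], "delta_rot": [0, 0, 0], "fingers": -1}, {"slide": [0, 0, 0], "delta_rot": [0, 0, 0], "fingers": -1}]}}

```text
time_s: 23.78
tcp_pos: [0.5792, -0.0161, 0.0986]
eef_rot: [-180.0, 0.0, -144.6]
contact_force: [0.8, -0.0, 1.6]
gripper_width: 0.0218
gripper_force: 11.9
```

Call:
{"method": "play_rows", "body": {"rows": [{"slide": [0.062, 0.074, 0], "delta_rot": [0, 0, 0], "fingers": -1}, {"slide": [0.048, 0.084, 0], "delta_rot": [0, 0, 0], "fingers": -1}, {"slide": [0.033, 0.091, 0], "delta_rot": [0, 0, 0], "fingers": -1}]}}

```text
time_s: 24.15
tcp_pos: [0.5402, 0.0011, 0.0991]
eef_rot: [-179.9, 0.0, -144.6]
contact_force: [2.2, -4.4, 2.2]
gripper_width: 0.0218
gripper_force: 12.0
```

```bash
python3 -c "
from h import *
kn();st();goal(165,.083,.0983)"
```

```text
t 24.15 cw 164.0 r 0.0843 z 0.0991 Fcw -4.4 Frad 2.1 Fz 2.2 w 0.0218 12.0 j6 -75.7
24.15 [0.5402 0.0011 0.0991] [-1.7989e+02  3.0000e-02 -1.4461e+02] F [ 2.2 -4.4  2.2] M [-1.6 -0.9  0. ] 0.021811966636592715 12.005184441804886 j [ 21.   12.5 -23.7   0.1 -53.7 -75.7]
slide units [-0.006  0.012  0.005] rot units [-0.025  0.006 -0.002]
```

Call:
{"method": "play_rows", "body": {"rows": [{"slide": [0.017, 0.095, 0], "delta_rot": [0, 0, 0], "fingers": -1}, {"slide": [0.0, 0.096, 0], "delta_rot": [0, 0, 0], "fingers": -1}, {"slide": [-0.017, 0.095, 0], "delta_rot": [0, 0, 0], "fingers": -1}, {"slide": [-0.033, 0.091, 0], "delta_rot": [0, 0, 0], "fingers": -1}]}}

```text
time_s: 24.65
tcp_pos: [0.5102, 0.0501, 0.0987]
eef_rot: [-179.9, -0.1, -144.6]
contact_force: [-0.0, -4.9, 3.7]
gripper_width: 0.0219
gripper_force: 12.1
```

```bash
python3 -c "
from h import *
kn();goal(205,.083,.0983)"
```

```text
t 24.65 cw 203.8 r 0.0843 z 0.0987 Fcw -4.8 Frad 1.0 Fz 3.7 w 0.0219 12.1 j6 -82.3
slide units [-0.013  0.007  0.003] rot units [-0.012 -0.022 -0.003]
```

Loads are small now. I'll keep going round in larger batches.

Call:
{"method": "play_rows", "body": {"rows": [{"slide": [-0.048, 0.084, 0], "delta_rot": [0, 0, 0], "fingers": -1}, {"slide": [-0.062, 0.074, 0], "delta_rot": [0, 0, 0], "fingers": -1}, {"slide": [-0.074, 0.062, 0], "delta_rot": [0, 0, 0], "fingers": -1}, {"slide": [-0.084, 0.048, 0], "delta_rot": [0, 0, 0], "fingers": -1}, {"slide": [-0.091, 0.033, 0], "delta_rot": [0, 0, 0], "fingers": -1}, {"slide": [-0.095, 0.017, 0], "delta_rot": [0, 0, 0], "fingers": -1}]}}

```text
time_s: 25.4
tcp_pos: [0.5382, 0.1292, 0.0986]
eef_rot: [180.0, -0.1, -144.6]
contact_force: [-3.5, -3.5, 6.0]
gripper_width: 0.022
gripper_force: 12.1
```

```bash
python3 -c "
from h import *
kn();goal(265,.083,.0983)"
```

```text
t 25.4 cw 264.1 r 0.0828 z 0.0986 Fcw -5.0 Frad -0.3 Fz 6.0 w 0.022 12.1 j6 -88.4
slide units [-0.008  0.002  0.002] rot units [ 0.002 -0.023  0.001]
```

Call:
{"method": "play_rows", "body": {"rows": [{"slide": [-0.096, 0.0, -0.004], "delta_rot": [0, 0, 0], "fingers": -1}, {"slide": [-0.095, -0.017, 0], "delta_rot": [0, 0, 0], "fingers": -1}, {"slide": [-0.091, -0.033, 0], "delta_rot": [0, 0, 0], "fingers": -1}, {"slide": [-0.084, -0.048, 0], "delta_rot": [0, 0, 0], "fingers": -1}, {"slide": [-0.074, -0.062, 0], "delta_rot": [0, 0, 0], "fingers": -1}, {"slide": [-0.062, -0.074, 0], "delta_rot": [0, 0, 0], "fingers": -1}]}}

```text
time_s: 26.15
tcp_pos: [0.6204, 0.1445, 0.0984]
eef_rot: [179.9, -0.1, -144.6]
contact_force: [-5.0, 0.9, 2.1]
gripper_width: 0.0219
gripper_force: 12.0
```

```bash
python3 -c "
from h import *
kn();goal(325,.083,.0983)"
```

```text
t 26.15 cw 325.0 r 0.0823 z 0.0984 Fcw -5.0 Frad -0.8 Fz 2.1 w 0.0219 12.0 j6 -85.2
slide units [-0.004  0.002  0.001] rot units [ 0.013 -0.018 -0.002]
```

Call:
{"method": "play_rows", "body": {"rows": [{"slide": [-0.048, -0.084, 0], "delta_rot": [0, 0, 0], "fingers": -1}, {"slide": [-0.033, -0.091, 0], "delta_rot": [0, 0, 0], "fingers": -1}, {"slide": [-0.017, -0.095, 0], "delta_rot": [0, 0, 0], "fingers": -1}, {"slide": [0.0, -0.096, 0], "delta_rot": [0, 0, 0], "fingers": -1}, {"slide": [0.017, -0.095, 0], "delta_rot": [0, 0, 0], "fingers": -1}, {"slide": [0.033, -0.091, 0], "delta_rot": [0, 0, 0], "fingers": -1}, {"slide": [0.048, -0.084, 0], "delta_rot": [0, 0, 0], "fingers": -1}, {"slide": [0.062, -0.074, 0], "delta_rot": [0, 0, 0], "fingers": -1}]}}

```text
time_s: 27.15
tcp_pos: [0.6742, 0.0515, 0.0985]
eef_rot: [179.9, -0.0, -144.6]
contact_force: [-7.7, 5.3, 1.1]
gripper_width: 0.0217
gripper_force: 12.1
```

```bash
python3 -c "
from h import *
kn();goal(405,.083,.0983);steps(405,485,8);"
```

```text
t 27.15 cw 46.2 r 0.0829 z 0.0985 Fcw -3.7 Frad -8.6 Fz 1.1 w 0.0217 12.1 j6 -75.4
slide units [-0.009  0.007  0.001] rot units [ 0.017 -0.009 -0.009]
405 485 [[0.074, -0.062], [0.084, -0.048], [0.091, -0.033], [0.095, -0.017], [0.096, 0.0], [0.095, 0.017], [0.091, 0.033], [0.084, 0.048]]
```

Call:
{"method": "play_rows", "body": {"rows": [{"slide": [0.082, -0.053, 0], "delta_rot": [0, 0, 0], "fingers": -1}, {"slide": [0.084, -0.048, 0], "delta_rot": [0, 0, 0], "fingers": -1}, {"slide": [0.091, -0.033, 0], "delta_rot": [0, 0, 0], "fingers": -1}, {"slide": [0.095, -0.017, 0], "delta_rot": [0, 0, 0], "fingers": -1}, {"slide": [0.096, 0, 0], "delta_rot": [0, 0, 0], "fingers": -1}, {"slide": [0.095, 0.017, 0], "delta_rot": [0, 0, 0], "fingers": -1}]}}

```text
time_s: 27.9
tcp_pos: [0.6221, -0.0107, 0.0996]
eef_rot: [-179.9, 0.3, -144.6]
contact_force: [1.0, 9.8, -1.9]
gripper_width: 0.0215
gripper_force: 11.9
```

```bash
python3 -c "
from h import *
kn();goal(465,.083,.0983)"
```

```text
t 27.9 cw 104.7 r 0.083 z 0.0996 Fcw -4.4 Frad -8.8 Fz -1.9 w 0.0215 11.9 j6 -71.5
slide units [0.003 0.001 0.009] rot units [-0.011  0.066 -0.001]
```

Call:
{"method": "play_rows", "body": {"rows": [{"slide": [0.087, 0.048, 0], "delta_rot": [0, 0, 0], "fingers": -1}, {"slide": [0.083, 0.048, 0], "delta_rot": [0, 0, 0], "fingers": -1}, {"slide": [0.073, 0.061, 0], "delta_rot": [0, 0, 0], "fingers": -1}, {"slide": [0.061, 0.073, 0], "delta_rot": [0, 0, 0], "fingers": -1}, {"slide": [0.047, 0.083, 0], "delta_rot": [0, 0, 0], "fingers": -1}]}}

```text
time_s: 28.52
tcp_pos: [0.5495, -0.0044, 0.0994]
eef_rot: [-179.9, 0.0, -144.6]
contact_force: [2.2, -2.0, 2.1]
gripper_width: 0.0216
gripper_force: 12.0
```

```bash
python3 -c "
from h import *
kn();goal(515,.082,.0983)"
```

```text
t 28.52 cw 156.6 r 0.0835 z 0.0994 Fcw -2.9 Frad 0.6 Fz 2.1 w 0.0216 12.0 j6 -74.7
slide units [-0.015 -0.01   0.008] rot units [-0.015  0.004 -0.006]
```

Call:
{"method": "play_rows", "body": {"rows": [{"slide": [0.03, 0.09, 0], "delta_rot": [0, 0, 0], "fingers": -1}, {"slide": [0.014, 0.094, 0], "delta_rot": [0, 0, 0], "fingers": -1}, {"slide": [-0.003, 0.095, 0], "delta_rot": [0, 0, 0], "fingers": -1}, {"slide": [-0.02, 0.094, 0], "delta_rot": [0, 0, 0], "fingers": -1}, {"slide": [-0.036, 0.089, 0], "delta_rot": [0, 0, 0], "fingers": -1}, {"slide": [-0.05, 0.081, 0], "delta_rot": [0, 0, 0], "fingers": -1}]}}

```text
time_s: 29.28
tcp_pos: [0.5093, 0.0687, 0.0987]
eef_rot: [180.0, -0.1, -144.6]
contact_force: [-1.5, -4.0, 4.1]
gripper_width: 0.0219
gripper_force: 12.2
```

```bash
python3 -c "
from h import *
kn();goal(577,.082,.0983);steps(577,637,6,.082);steps(637,697,10,.082);steps(697,727,10,.082)"
```

```text
t 29.27 cw 216.6 r 0.0836 z 0.0987 Fcw -4.0 Frad 1.4 Fz 4.1 w 0.0219 12.2 j6 -84.2
slide units [-0.011 -0.003  0.003] rot units [ 0.005 -0.027 -0.002]
577 637 [[-0.064, 0.071], [-0.075, 0.059], [-0.084, 0.045], [-0.091, 0.029], [-0.094, 0.013], [-0.095, -0.003]]
637 697 [[-0.056, -0.01], [-0.055, -0.016], [-0.053, -0.021], [-0.051, -0.027], [-0.047, -0.032], [-0.044, -0.037], [-0.04, -0.041], [-0.035, -0.045], [-0.03, -0.049], [-0.025, -0.051]]
697 727 [[-0.01, -0.027], [-0.009, -0.027], [-0.008, -0.028], [-0.006, -0.028], [-0.005, -0.028], [-0.003, -0.028], [-0.002, -0.029], [-0.0, -0.029], [0.001, -0.029], [0.003, -0.028]]
```

Call:
{"method": "play_rows", "body": {"rows": [{"slide": [-0.066, 0.069, 0], "delta_rot": [0, 0, 0], "fingers": -1}, {"slide": [-0.075, 0.059, 0], "delta_rot": [0, 0, 0], "fingers": -1}, {"slide": [-0.084, 0.045, 0], "delta_rot": [0, 0, 0], "fingers": -1}, {"slide": [-0.091, 0.029, 0], "delta_rot": [0, 0, 0], "fingers": -1}, {"slide": [-0.094, 0.013, 0], "delta_rot": [0, 0, 0], "fingers": -1}, {"slide": [-0.095, -0.003, 0], "delta_rot": [0, 0, 0], "fingers": -1}]}}

```text
time_s: 30.02
tcp_pos: [0.5524, 0.1392, 0.0986]
eef_rot: [179.9, -0.1, -144.6]
contact_force: [-4.6, -2.0, 5.9]
gripper_width: 0.0222
gripper_force: 12.1
```

```bash
python3 -c "
from h import *
kn();goal(637,.082,.0983)"
```

```text
t 30.02 cw 276.2 r 0.0827 z 0.0986 Fcw -5.0 Frad 0.5 Fz 5.9 w 0.0222 12.1 j6 -88.3
slide units [-0.007 -0.006  0.002] rot units [ 0.018 -0.032  0.002]
```

Call:
{"method": "play_rows", "body": {"rows": [{"slide": [-0.056, -0.01, -0.004], "delta_rot": [0, 0, 0], "fingers": -1}, {"slide": [-0.055, -0.016, 0], "delta_rot": [0, 0, 0], "fingers": -1}, {"slide": [-0.053, -0.021, 0], "delta_rot": [0, 0, 0], "fingers": -1}, {"slide": [-0.051, -0.027, 0], "delta_rot": [0, 0, 0], "fingers": -1}, {"slide": [-0.047, -0.032, 0], "delta_rot": [0, 0, 0], "fingers": -1}, {"slide": [-0.044, -0.037, 0], "delta_rot": [0, 0, 0], "fingers": -1}, {"slide": [-0.04, -0.041, 0], "delta_rot": [0, 0, 0], "fingers": -1}, {"slide": [-0.035, -0.045, 0], "delta_rot": [0, 0, 0], "fingers": -1}]}}

```text
time_s: 31.02
tcp_pos: [0.6199, 0.1447, 0.0989]
eef_rot: [179.9, -0.0, -144.6]
contact_force: [-3.7, 3.3, 2.2]
gripper_width: 0.0216
gripper_force: 12.0
```

Call:
{"method": "play_rows", "body": {"rows": [{"slide": [-0.03, -0.049, 0], "delta_rot": [0, 0, 0], "fingers": -1}, {"slide": [-0.025, -0.051, 0], "delta_rot": [0, 0, 0], "fingers": -1}]}}

```text
time_s: 31.28
tcp_pos: [0.6366, 0.1363, 0.0993]
eef_rot: [180.0, 0.0, -144.6]
contact_force: [-1.7, 4.1, 0.6]
gripper_width: 0.0219
gripper_force: 12.0
```

```bash
python3 -c "
from h import *
kn();goal(697,.082,.0983)"
```

```text
t 31.27 cw 337.7 r 0.0819 z 0.0993 Fcw -3.6 Frad 2.6 Fz 0.6 w 0.0219 12.0 j6 -83.8
slide units [0.002 0.006 0.007] rot units [ 0.005  0.009 -0.001]
```

The earliest possible stop is near 722°, and I'm now at 698°. For the end stop I'll turn the gripper so its friction direction (tool x) lies along the tangent. The light grip then slips and limits the force. From there the gripper turns with the crank.

Call:
{"method": "play_rows", "body": {"rows": [{"slide": [0, 0, 0], "delta_rot": [0, 0, -0.986], "fingers": -1}, {"slide": [0, 0, 0], "delta_rot": [0, 0, -0.986], "fingers": -1}, {"slide": [0, 0, 0], "delta_rot": [0, 0, -0.986], "fingers": -1}, {"slide": [0, 0, 0], "delta_rot": [0, 0, -0.986], "fingers": -1}, {"slide": [0, 0, 0], "delta_rot": [0, 0, -0.986], "fingers": -1}, {"slide": [0, 0, 0], "delta_rot": [0, 0, -0.986], "fingers": -1}, {"slide": [0, 0, 0], "delta_rot": [0, 0, -0.986], "fingers": -1}, {"slide": [0, 0, 0], "delta_rot": [0, 0, -0.986], "fingers": -1}], "squeeze": 8}}

```text
time_s: 32.28
tcp_pos: [0.6367, 0.1359, 0.0996]
eef_rot: [-180.0, 0.0, -108.3]
contact_force: [-0.3, 2.9, 1.8]
gripper_width: 0.0218
gripper_force: 8.1
```

```bash
python3 -c "
from h import *
kn();st()"
```

```text
t 32.27 cw 338.0 r 0.0817 z 0.0996 Fcw -1.8 Frad 2.2 Fz 1.8 w 0.0218 8.1 j6 -47.5
32.27 [0.6367 0.1359 0.0996] [-1.7996e+02  5.0000e-02 -1.0832e+02] F [-0.3  2.9  1.8] M [ 1.58  0.62 -0.03] 0.021802968899455138 8.050752505660057 j [ 29.2  22.2  -9.4  -0.  -58.3 -47.5]
```

Turning works with no load. Remaining turn: from -108.3° to about -32°, which is 76° or 16.7 units.

Call:
{"method": "play_rows", "body": {"rows": [{"slide": [0, 0, 0], "delta_rot": [0, 0, -0.986], "fingers": -1}, {"slide": [0, 0, 0], "delta_rot": [0, 0, -0.986], "fingers": -1}, {"slide": [0, 0, 0], "delta_rot": [0, 0, -0.986], "fingers": -1}, {"slide": [0, 0, 0], "delta_rot": [0, 0, -0.986], "fingers": -1}, {"slide": [0, 0, 0], "delta_rot": [0, 0, -0.986], "fingers": -1}, {"slide": [0, 0, 0], "delta_rot": [0, 0, -0.986], "fingers": -1}, {"slide": [0, 0, 0], "delta_rot": [0, 0, -0.986], "fingers": -1}, {"slide": [0, 0, 0], "delta_rot": [0, 0, -0.986], "fingers": -1}]}}

```text
time_s: 33.28
tcp_pos: [0.6367, 0.1355, 0.0998]
eef_rot: [-180.0, -0.0, -72.2]
contact_force: [-1.4, 2.4, 2.3]
gripper_width: 0.0218
gripper_force: 8.1
```

Call:
{"method": "play_rows", "body": {"rows": [{"slide": [0, 0, 0], "delta_rot": [0, 0, -0.986], "fingers": -1}, {"slide": [0, 0, 0], "delta_rot": [0, 0, -0.986], "fingers": -1}, {"slide": [0, 0, 0], "delta_rot": [0, 0, -0.986], "fingers": -1}, {"slide": [0, 0, 0], "delta_rot": [0, 0, -0.986], "fingers": -1}, {"slide": [0, 0, 0], "delta_rot": [0, 0, -0.986], "fingers": -1}, {"slide": [0, 0, 0], "delta_rot": [0, 0, -0.986], "fingers": -1}, {"slide": [0, 0, 0], "delta_rot": [0, 0, -0.986], "fingers": -1}, {"slide": [0, 0, 0], "delta_rot": [0, 0, -0.986], "fingers": -1}]}}

```text
time_s: 34.28
tcp_pos: [0.6368, 0.1353, 0.0998]
eef_rot: [-180.0, -0.1, -36.0]
contact_force: [0.5, 1.6, 2.3]
gripper_width: 0.0224
gripper_force: 8.0
```

Call:
{"method": "play_rows", "body": {"rows": [{"slide": [0.023, 0.001, 0], "delta_rot": [0, 0, 0], "fingers": -1}, {"slide": [0.023, 0.001, 0], "delta_rot": [0, 0, 0.545], "fingers": -1}, {"slide": [0.023, 0.001, 0], "delta_rot": [0, 0, 0.545], "fingers": -1}, {"slide": [0.023, 0.001, 0], "delta_rot": [0, 0, 0.545], "fingers": -1}]}}

```text
time_s: 34.78
tcp_pos: [0.6475, 0.127, 0.0999]
eef_rot: [-179.9, -0.0, -43.8]
contact_force: [-0.3, 5.4, 3.7]
gripper_width: 0.0219
gripper_force: 8.0
```

```bash
cat >> h.py <<'E'
def tan():
    s=r.get_state(); d=np.array(s['tcp_pos'])[:2]-C; a=np.degrees(np.arctan2(d[1],d[0])); print('yaw',round(s['eef_rot'][2],1),'tangent',round(a-90,1))
E
python3 -c "
from h import *
kn();tan()"
```

```text
t 34.77 cw 347.8 r 0.0812 z 0.0999 Fcw -3.9 Frad 3.8 Fz 3.7 w 0.0219 8.0 j6 18.2
yaw -43.8 tangent -42.4
```

Call:
{"method": "play_rows", "body": {"rows": [{"slide": [0.023, -0.005, 0], "delta_rot": [0, 0, 0.545], "fingers": -1}, {"slide": [0.023, 0, 0], "delta_rot": [0, 0, 0.545], "fingers": -1}, {"slide": [0.023, 0.0005, 0], "delta_rot": [0, 0, 0.545], "fingers": -1}, {"slide": [0.023, 0.0005, 0], "delta_rot": [0, 0, 0.545], "fingers": -1}, {"slide": [0.023, 0.0005, 0], "delta_rot": [0, 0, 0.545], "fingers": -1}]}}

```text
time_s: 35.4
tcp_pos: [0.6589, 0.1142, 0.0998]
eef_rot: [-179.9, -0.0, -56.3]
contact_force: [-1.3, 3.2, 2.8]
gripper_width: 0.0214
gripper_force: 8.0
```

Run:
```python
from h import *
kn();tan()
def blue(f,i):
    h=cv2.cvtColor(i,cv2.COLOR_BGR2HSV); m=((h[...,0]>100)&(h[...,0]<118)&(h[...,1]>130)&(h[...,2]>80)).astype('uint8')
    n,l,s,c=cv2.connectedComponentsWithStats(m)
    for k in range(1,n):
        if s[k,4]>15: print(f,s[k],np.round(c[k],1))
for n,a in(('scene','sc1'),('top','top1')):
    print('start');blue(n,cv2.imread('pics/%s.png'%a));print('now');blue(n,cap(n,n+'20'))
```

```text
t 35.4 cw 359.9 r 0.0813 z 0.0998 Fcw -3.4 Frad 0.8 Fz 2.8 w 0.0214 8.0 j6 7.2
yaw -56.3 tangent -54.5
start
scene [375  60   4   5  17] [376.4  62.1]
scene [  8 167  45  16 415] [ 29.9 174.2]
scene [607 200  33   7 139] [623.3 202.8]
scene [401 269  28  13 273] [414.2 274.6]
scene [   10   279   315   121 11886] [154.2 353. ]
scene [ 596  286   44   84 2658] [621.1 327.8]
now
scene [375  60   4   5  17] [376.4  62.1]
scene [  8 167  45  16 413] [ 29.9 174.2]
scene [607 200  33   7 138] [623.4 202.8]
scene [418 271  28  13 286] [431.5 276.6]
scene [   10   278   315   122 11889] [154.2 353. ]
scene [ 596  286   44   84 2654] [621.1 327.8]
start
top [   0  133   56   91 3795] [ 22.4 175.7]
top [194 136  25   9 117] [205.7 140.5]
top [196 149  26  14 241] [208.3 155.6]
top [613 327   6   5  23] [615.6 329.1]
top [  0 364  17   7  83] [  7.7 366.9]
now
top [177 141  15   8  64] [183.7 145. ]
top [179 153  28  13 248] [192.6 159. ]
top [613 327   6   5  24] [615.3 329. ]
```

Call:
{"method": "play_rows", "body": {"rows": [{"slide": [0.0235, 0.0005, 0], "delta_rot": [0, 0, 0.545], "fingers": -1}, {"slide": [0.0235, 0.0005, 0], "delta_rot": [0, 0, 0.545], "fingers": -1}, {"slide": [0.0235, 0.0005, 0], "delta_rot": [0, 0, 0.545], "fingers": -1}]}}

```text
time_s: 35.88
tcp_pos: [0.6644, 0.1054, 0.0999]
eef_rot: [-179.9, -0.0, -63.7]
contact_force: [-0.3, 4.3, 4.1]
gripper_width: 0.0222
gripper_force: 8.0
```

```bash
python3 -c "
from h import *
kn();tan()"
```

```text
t 35.88 cw 7.2 r 0.0812 z 0.0999 Fcw -3.9 Frad 1.8 Fz 4.1 w 0.0222 8.0 j6 0.7
yaw -63.7 tangent -61.8
```

Call:
{"method": "play_rows", "body": {"rows": [{"slide": [0.0235, -0.001, 0], "delta_rot": [0, 0, 0.545], "fingers": -1}, {"slide": [0.0235, 0, 0], "delta_rot": [0, 0, 0.545], "fingers": -1}, {"slide": [0.0235, 0, 0], "delta_rot": [0, 0, 0.545], "fingers": -1}]}}

```text
time_s: 36.25
tcp_pos: [0.6688, 0.0958, 0.0999]
eef_rot: [-179.9, 0.0, -71.2]
contact_force: [0.3, 3.9, 3.3]
gripper_width: 0.0221
gripper_force: 8.0
```

```bash
python3 -c "
from h import *
kn();tan()"
```

```text
t 36.25 cw 14.7 r 0.0813 z 0.0999 Fcw -3.5 Frad 1.7 Fz 3.3 w 0.0221 8.0 j6 -5.9
yaw -71.2 tangent -69.3
```

Call:
{"method": "play_rows", "body": {"rows": [{"slide": [0.0235, -0.001, 0], "delta_rot": [0, 0, 0.545], "fingers": -1}, {"slide": [0.0235, 0, 0], "delta_rot": [0, 0, 0.545], "fingers": -1}, {"slide": [0.0235, 0, 0], "delta_rot": [0, 0, 0.545], "fingers": -1}]}}

```text
time_s: 36.62
tcp_pos: [0.6719, 0.0856, 0.0999]
eef_rot: [-179.9, 0.0, -78.7]
contact_force: [-0.0, 5.0, 2.4]
gripper_width: 0.022
gripper_force: 8.0
```

```bash
python3 -c "
from h import *
kn();tan()"
```

```text
t 36.62 cw 22.2 r 0.0813 z 0.0999 Fcw -4.9 Frad 1.1 Fz 2.4 w 0.022 8.0 j6 -12.4
yaw -78.7 tangent -76.8
```

Call:
{"method": "play_rows", "body": {"rows": [{"slide": [0.0235, 0, 0], "delta_rot": [0, 0, 0.545], "fingers": -1}, {"slide": [0.0235, 0, 0], "delta_rot": [0, 0, 0.545], "fingers": -1}, {"slide": [0.0235, 0, 0], "delta_rot": [0, 0, 0.545], "fingers": -1}]}}

```text
time_s: 37.0
tcp_pos: [0.6736, 0.076, 0.1]
eef_rot: [-179.9, 0.1, -86.2]
contact_force: [-1.3, 8.9, 4.6]
gripper_width: 0.0218
gripper_force: 8.1
```

```bash
python3 -c "
from h import *
kn();tan()"
```

```text
t 37.0 cw 29.1 r 0.0813 z 0.1 Fcw -9.0 Frad -0.3 Fz 4.6 w 0.0218 8.1 j6 -19.0
yaw -86.2 tangent -83.7
```

The tangential force rose to 9 N, so this may be the stop. I'll take one small step to confirm.

Call:
{"method": "play_rows", "body": {"rows": [{"slide": [0.006, 0, 0], "delta_rot": [0, 0, 0.1], "fingers": -1}, {"slide": [0, 0, 0], "delta_rot": [0, 0, 0], "fingers": -1}]}}

```text
time_s: 37.25
tcp_pos: [0.6736, 0.0755, 0.1]
eef_rot: [-179.9, 0.1, -86.6]
contact_force: [-1.5, 8.0, 5.4]
gripper_width: 0.022
gripper_force: 8.1
```

```bash
python3 -c "
from h import *
kn();tan()"
```

```text
t 37.25 cw 29.4 r 0.0812 z 0.1 Fcw -8.2 Frad -0.6 Fz 5.4 w 0.022 8.1 j6 -19.3
yaw -86.6 tangent -84.0
```

Call:
{"method": "play_rows", "body": {"rows": [{"slide": [0.008, 0, 0], "delta_rot": [0, 0, 0.1], "fingers": -1}, {"slide": [0, 0, 0], "delta_rot": [0, 0, 0], "fingers": -1}, {"slide": [0, 0, 0], "delta_rot": [0, 0, 0], "fingers": -1}], "squeeze": 12}}

```text
time_s: 37.62
tcp_pos: [0.6737, 0.0747, 0.1002]
eef_rot: [-179.9, 0.1, -87.0]
contact_force: [-2.2, 9.5, 4.6]
gripper_width: 0.0215
gripper_force: 12.1
```

Run:
```python
from h import *
kn();tan()
def blue(f,i):
    h=cv2.cvtColor(i,cv2.COLOR_BGR2HSV); m=((h[...,0]>100)&(h[...,0]<118)&(h[...,1]>130)&(h[...,2]>80)).astype('uint8')
    m[:,:380]=0;m[:,480:]=0
    n,l,s,c=cv2.connectedComponentsWithStats(m)
    for k in range(1,n):
        if s[k,4]>100: print(s[k],np.round(c[k],2))
for a in('sc1','scene7','scene20'): blue('x',cv2.imread('pics/%s.png'%a))
blue('x',cap('scene','scene21'))
```

```text
t 37.62 cw 30.0 r 0.0812 z 0.1002 Fcw -9.7 Frad -1.3 Fz 4.6 w 0.0215 12.1 j6 -19.7
yaw -87.0 tangent -84.6
[401 269  28  13 273] [414.18 274.63]
[404 269  28  13 276] [417.21 274.98]
[418 271  28  13 286] [431.45 276.64]
[419 270  28  14 285] [432.36 276.69]
```

The force is holding while the knob hardly moves, and the carriage images agree with about 38.6 mm of travel. It is home against the stop. I'll relieve the load, let go and rise clear.

Call:
{"method": "play_rows", "body": {"rows": [{"slide": [-0.01, 0, 0], "delta_rot": [0, 0, 0], "fingers": -1}, {"slide": [-0.008, 0, 0], "delta_rot": [0, 0, 0], "fingers": -1}, {"slide": [0, 0, 0], "delta_rot": [0, 0, 0], "fingers": -1}]}}

```text
time_s: 38.05
tcp_pos: [0.6734, 0.0764, 0.1]
eef_rot: [-179.9, 0.0, -87.0]
contact_force: [-0.3, 5.7, 4.7]
gripper_width: 0.022
gripper_force: 12.0
```

Call:
{"method": "play_rows", "body": {"rows": [{"slide": [0, 0, 0], "delta_rot": [0, 0, 0], "fingers": 0.1}, {"slide": [0, 0, 0], "delta_rot": [0, 0, 0], "fingers": 0.1}, {"slide": [0, 0, 0], "delta_rot": [0, 0, 0], "fingers": 0.1}, {"slide": [0, 0, 0], "delta_rot": [0, 0, 0], "fingers": 0.1}, {"slide": [0, 0, -0.1], "delta_rot": [0, 0, 0], "fingers": 0.1}, {"slide": [0, 0, -0.2], "delta_rot": [0, 0, 0], "fingers": 0.1}, {"slide": [0, 0, -0.25], "delta_rot": [0, 0, 0], "fingers": 0.1}, {"slide": [0, 0, -0.25], "delta_rot": [0, 0, 0], "fingers": 0.1}]}}

```text
time_s: 39.05
tcp_pos: [0.6728, 0.0755, 0.222]
eef_rot: [-179.9, -0.0, -87.0]
contact_force: [0.9, 0.4, -0.8]
gripper_width: 0.0483
gripper_force: 0.0
```

Call:
{"method": "play_rows", "body": {"rows": [{"slide": [0, 0, -0.1], "delta_rot": [0, 0, 0], "fingers": 0.1}, {"slide": [0, 0, 0], "delta_rot": [0, 0, 0], "fingers": 0.1}, {"slide": [0, 0, 0], "delta_rot": [0, 0, 0], "fingers": 0.1}]}}

```text
time_s: 39.42
tcp_pos: [0.6719, 0.0755, 0.2331]
eef_rot: [179.9, -0.0, -87.0]
contact_force: [-0.3, -0.0, -0.1]
gripper_width: 0.0483
gripper_force: 0.0
```

Run:
```python
from h import *
from scipy.optimize import least_squares
st()
i=cap('scene','scene22'); m=red('scene22',i)
h=cv2.cvtColor(i,cv2.COLOR_BGR2HSV); b=((h[...,0]>100)&(h[...,0]<118)&(h[...,1]>130)&(h[...,2]>80)).astype('uint8');b[:,:380]=0;b[:,480:]=0;b[:250]=0
ys,xs=np.where(b);print('blue',xs.mean(),ys.mean())
x=cap('wrist','wrist22');red('wrist22',x)
n,l,s,c=cv2.connectedComponentsWithStats(m)
k=[k for k in range(1,n) if 330<c[k][0]<460 and s[k,4]>60]
for q in k:
    x0,y0,w,hh,_=s[q];obs=np.array([x0,y0,x0+w,y0+hh])-.5
    def bb(p):
        L=np.array([w2px('scene22',np.array([p[0]+.011*np.cos(a),p[1]+.011*np.sin(a),z])) for z in(p[2],p[2]-.04) for a in np.linspace(0,6.28,40)]);return np.r_[L.min(0),L.max(0)]
    so=least_squares(lambda p:bb([*p,.1615])-obs,[.67,.075],diff_step=1e-3);d=so.x-C;print(so.x,so.fun,np.hypot(*d),np.degrees(np.arctan2(d[1],d[0])))
```

```text
39.42 [0.6719 0.0755 0.2331] [ 1.7988e+02 -1.0000e-02 -8.7030e+01] F [-0.3 -0.  -0.1] M [ 0.01  0.12 -0.04] 0.04828016180025323 0.0 j [ 22.9  19.5   4.7  -0.  -75.2 -19.9]
scene22 [180 175  12  11 113] [185.7 180.1] [ 0.6647 -0.4276  0.1615]
scene22 [378 232  10  17 138] [382.2 239.5] [0.6909 0.0911 0.1615]
blue 432.0469798657718 276.11073825503354
wrist22 [309 190  20  27 431] [319.1 203.5] [0.6729 0.0806 0.1615]
[0.67310335 0.08814725] [-0.6408433  -1.30478881  0.62287462  1.24731003] 0.08304116132779572 14.753429018305258
```

Released without trouble. The knob may have slipped a few millimetres in the light grip, so I'll confirm home with one firmer, centred push.

Run:
```python
from h import *
i=cv2.imread('pics/wrist22.png');hs=cv2.cvtColor(i,cv2.COLOR_BGR2HSV)
m=((hs[...,1]>120)&((hs[...,0]<8)|(hs[...,0]>172))).astype('uint8')
print([(y,int(hs[y,319,2])) for y in range(186,222,2)])
m2=m*(hs[...,2]>200)
n,l,s,c=cv2.connectedComponentsWithStats(m2.astype('uint8'))
for k in range(1,n):
    if s[k,4]>100 and abs(c[k][0]-319)<30:
        x,y,w,h,_=s[k];p=px2w('wrist22',x+w/2-.5,y+h/2-.5,.1605);d=p[:2]-C;print(s[k],p,np.hypot(*d),(35.4-np.degrees(np.arctan2(d[1],d[0])))%360)
        need(p[0],p[1],.0985,-83.5)
st()
```

```text
[(186, 236), (188, 213), (190, 155), (192, 151), (194, 153), (196, 155), (198, 191), (200, 245), (202, 247), (204, 247), (206, 247), (208, 247), (210, 247), (212, 247), (214, 247), (216, 247), (218, 246), (220, 237)]
[309 199  20  18 304] [0.67330295 0.08507198 0.1605    ] 0.0825064918392617 22.747517484509995
slide units [-0.064 -0.015  0.896] rot units [ 0.032 -0.006 -0.77 ]
39.52 [0.672  0.0755 0.2328] [ 1.7986e+02 -3.0000e-02 -8.7030e+01] F [-0.1 -0.4 -0.5] M [-0.    0.06  0.  ] 0.04802037817032745 0.0 j [ 22.9  19.6   4.7  -0.  -75.2 -19.9]
```

```bash
python3 -c "
from h import *
print(r.close_job())"
```

```text
the job is handed in; nothing more can be done
None
```

I fitted the crank on the shaft and wound it clockwise about 743° to its end stop, where it held about 10 N without moving. I then let go and handed the job in at about 39.5 s; the hand-in gave no verdict. One earlier regrip was needed after an off-centre hold loaded the knob sideways with about 19 N and up to 16 N vertically.

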